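Load the step block face-down on the probe fixture and clamp it

ROBOT

A 6-joint arm with a two-finger parallel gripper is mounted at the origin on the work surface. World frame = base frame: x ahead of the robot, y to its left, z up, the work surface at z = 0. Lengths are in m, angles in rad, forces in N, time in s.
With the tool pointing down it reaches from about 0.25 to 0.725 m from the base axis. Payload 4 kg.
Tool frame: the origin (TCP) lies midway between the tips of the shut fingers; the grasp point (between the pads) lies 19 mm behind it; z points along the fingers, y is the line along which they close (so a half turn about z gives the same grasp; the last joint's range is limited). The gripper opens to 85 mm and grips with 20 to 120 N. Pads are 22 mm wide; open, the fingers measure 114 mm over their backs; the gripper's body (76 mm by 85 mm) begins 54 mm behind the grasp point. The pads swing forward as they close: fully open they stand 13 mm farther back than shut.
Start: joints at [1.109, 0.241, 0.005, 1.335, 0, 1.571], TCP at [0.223, 0.448, 0.192] pointing down, gripper open.
Joint ranges: [-2.72, 2.72], [-1.05, 1.87], [-1.09, 1.28], [-1.99, 2.15], [-1.42, 1.44], [-3.14, 3.14]. Speed limits (rad/s): [2.79, 2.79, 3.14, 3.14, 3.14, 3.14].

INTERFACE

Orientations are given as a unit quaternion [x, y, z, w].
In Python, from workcell import bot gives the robot as it stands. The module is installed in compiled form; this text tells all that it offers.
- The arm moves only by the tool drive_tool, never from a script. Its arguments are lists of equal length, an entry for each row: "slide": the shift along the tool's x, y, z scaled (see below), a list of three; "rotation": the turn, a rotation vector about the tool's x, y, z scaled (see below), a list of three. A call has exactly 8 rows; each row is the pose to reach, as a shift and turn from the pose commanded when the call began, along the tool's axes at that moment; what a row does not reach only later rows make up. The controller multiplies each number of a shift by 250 mm and each number of a turn by 0.5 rad. A row lasts 1/8 s, in which the tool goes at most 62.5 mm and 10.7 degrees, less where a joint would pass 70% of its speed; a pose out of reach is approached as far as the arm can. A call with a number of a shift or a turn outside -1 to 1 is refused whole. A call with a gripper value outside its range is refused whole. "gripper" is the opening, from 0 (shut) to 1 (fully open), set as the call begins (left out, the last holds). The fingers move at their own pace and stop on an object; the grip force is fixed at half the most. Time passes only in rows, so rows that repeat a pose let the fingers close, or fill a call up. It gives the time, the measured TCP pose, the force, the opening and the grip force at its end, in the units of the state.
- bot.get_obs(): the state, without advancing time (a new reading comes with each control period).
- bot.camera(name): name is "scene" or "side" or "wrist"; returns a dict with "image" (480x640x3 uint8, red, green, blue), "z_map" (480x640 float32, m along the optical axis (not along the pixel's ray), 0 where there is no reading), "camera_matrix" (3x3 intrinsics, pixels), "xyz" and "orientation" of the camera in the world. Camera axes: x right, y up, looking along -z (the intrinsics and any distortion apply to the point x, -y, -z); pixel columns grow to the right and rows downward; lengths in m; the calibration is good to about 2 mm. A picture is of the moment at which its call begins.
- bot.job_done(): hands the job in; it is judged then, once.
The state is a dict: "clock": time; "joint_pos": joint angles; "joint_vel": joint speeds; "tau": joint torques, N m; "eef_pos": TCP position; "tool_rot": TCP orientation; "ft_force": force on the tool from outside, world axes, zero at the start; "ft_torque": the same for the moment, N m; "grip_width": finger opening in m; "grasp_force": force on a finger pad.
Only numpy, scipy, OpenCV 4.12 (cv2) and the standard library are available. Lean on these libraries where they do the work, as an engineer would, in place of code of your own. Each camera call takes 0.05 s, during which the arm holds its last target. There are 200 camera calls.

TASK

The aluminium step block has been left upside down on the bench, its broad flat face up. Turn it over and lower it, without dropping it, into the shallow pocket of the grey test fixture, with the broad face flat on the pocket floor and the thin end towards the slide clamp. Then slide the clamp bar over the thin step as far as it goes, and leave the other things on the bench where they are.

Things in the scene. Friction and masses are not known exactly. Their poses are not given: they have to be found in the camera images.
- block: Loose bare-aluminium L-profile step block. Origin: middle of its 100 (x) x 50 (y) x 60 (z) mm envelope. A 20 mm slab fills x -50..50, z 10..30; a tall part fills x -50..5, z -30..10; both the full width. Its z axis points out of the broad 100 x 50 face (z = 30), +x to the thin end. Starts z up, origin 30 mm over the bench, thin end to the robot's right (-y) within 0.5 rad. 0.45 to 0.65 kg.
- block_thin_end (a point): Centre of the block's thin (20 mm) end face: x 50, z 20 mm in its frame. The opposite end face (x = -50) is flat, 50 x 60 mm, and the block stands steadily on it; it cannot stand on the thin end. The faces y = -25 and 25 are flat and parallel. Centre of mass at x -12, z 4. Seated in the pocket, its z axis points down and its origin is 30 mm above the pocket floor.
- fixture: Grey plastic fixture fixed to the bench. Origin on the bench under the pocket's centre, z up, +x along the pocket towards the clamp (robot's left, +y, within 0.35 rad). Body 150 (x) x 100 (y) x 30 mm high; its pocket is 106 (x) x 56 (y) mm, 12 mm deep, a brass probe disc flush in the floor. Beyond +x a clamp rail 60 mm wide, 42 mm high (guide strips to 51) runs to x = 180 mm.
- pocket (a point): Centre of the pocket floor, 18 mm above the bench; axes as the fixture.
- clamp (a joint): Steel clamp bar sliding along the fixture's x, in m: 0 open (nose 70 mm from the pocket centre), 0.052 fully closed (nose at 18 mm); grows towards the pocket (fixture -x). Starts at 0 to 0.012; friction about 2.5 N; stays where left. Bar 100 x 40 x 12 mm, underside 42 mm over the bench: it passes 4 mm above the seated thin step, but the tall part would stop it.
- clamp_tab (a point): Point on the upright steel tab of the clamp bar, 80 mm above the bench, on the tab's centre line; moves with the bar. The tab is 30 mm (fixture x) x 16 mm (fixture y), from 54 to 96 mm above the bench.
- plain_block: Bystander: plain rectangular aluminium block 90 x 50 x 25 mm, origin under its centre. Not to be moved.
- probe_rest: Bystander: stepped wooden block 90 x 130 x 42 mm with two blue probes 20 mm across standing on it to 70 mm, origin under its centre. Not to be moved.
- bottle: Bystander: couplant bottle 64 mm across, 160 mm high, origin under its centre. Not to be moved.
There are look-alikes about, which are no part of the job. What is shaped like the block but turquoise is not meant.

How it is judged:
By the outcome, as a careful person would: the job done as asked, in the order asked, and still so for the second after the job is handed in, with the robot touching nothing.
It also fails if it takes over 66 s, if anything falls off the work surface, if the arm or the gripper's body presses on something with over 40 N, if the wrist force passes 120 N, or if a joint passes its speed limit or range.

## Working session

There is one attempt and no reset: what is moved stays moved. The work goes in short steps, Python scripts to look and compute and a tool call to move; the robot and the scene stay as the last step left them, time stands still between calls to the robot, and variables do not carry over. Pictures are saved under pics/ and viewed, at most 10 in all, crops included, and the job is handed in when it is done.

Besides the shell and the picture viewer there is one more tool, called as name(argument=value, ...) on one line, values as JSON. drive_tool: Moves the arm, as the interface text tells. Shifts and turns lie within -1 to 1; 1 stands for 250 mm of shift or 0.5 rad of turn. Its arguments: {"type":"object","properties":{"slide":{"type":"array","items":{"type":"array","items":{"type":"number"}}},"rotation":{"type":"array","items":{"type":"array","items":{"type":"number"}}},"gripper":{"type":"number"}},"required":["slide","rotation"]}

```bash
mkdir -p pics; cat > h.py <<'E'
import numpy as np, cv2
from scipy.spatial.transform import Rotation as R
from workcell import bot
def snap(n,f):
    c=bot.camera(n); np.savez(f'pics/{f}.npz',**{k:np.array(v) for k,v in c.items()})
    cv2.imwrite(f'pics/{f}.png',c['image'][:,:,::-1]); return c
def load(f): return dict(np.load(f'pics/{f}.npz'))
def rot(c):
    o=np.array(c['orientation']); return R.from_quat(o) if o.size==4 else R.from_matrix(o)
def cloud(c):
    z=c['z_map']; K=c['camera_matrix']; v,u=np.mgrid[:480,:640]
    p=np.stack([(u-K[0,2])/K[0,0]*z,-(v-K[1,2])/K[1,1]*z,-z],-1)
    return (p.reshape(-1,3)@rot(c).as_matrix().T+np.array(c['xyz'])).reshape(480,640,3)
def proj(c,P):
    q=(np.atleast_2d(P)-c['xyz'])@rot(c).as_matrix(); K=c['camera_matrix']
    return np.c_[K[0,0]*q[:,0]/-q[:,2]+K[0,2],K[1,1]*-q[:,1]/-q[:,2]+K[1,2]]
E
python3 - <<'E'
from h import *
for n in('scene','side'):
    c=snap(n,n+'0'); print(n,c['xyz'],c['orientation'],c['camera_matrix'].tolist(),c.keys())
o=bot.get_obs(); print(o['eef_pos'],o['tool_rot'],o['clock'],o['ft_force'])
E
```

```text
scene [ 1.27654003 -0.41024014  0.69805203] [0.38519682 0.24268094 0.46732309 0.75785124] [[498.7426699421159, 0.0, 322.5549615676044], [0.0, 498.7426699421159, 242.78171459687337], [0.0, 0.0, 1.0]] dict_keys(['image', 'z_map', 'camera_matrix', 'xyz', 'orientation'])
side [ 0.07944144 -1.32658975  0.86270719] [ 0.49403453 -0.08240186 -0.16042816  0.85053079] [[610.8442484694327, 0.0, 323.7760161759676], [0.0, 610.8442484694327, 242.14430077487384], [0.0, 0.0, 1.0]] dict_keys(['image', 'z_map', 'camera_matrix', 'xyz', 'orientation'])
[0.2225181  0.44706965 0.19132187] [ 2.28866548e-01  9.73457380e-01 -8.90562430e-04 -1.98660875e-04] 0.1 [ 0.29333752  0.58983693 -0.59694032]
```

View pics/scene0.png

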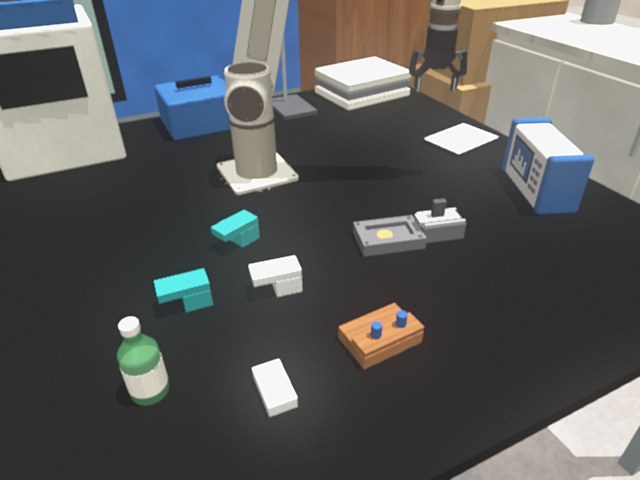

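View pics/side0.png

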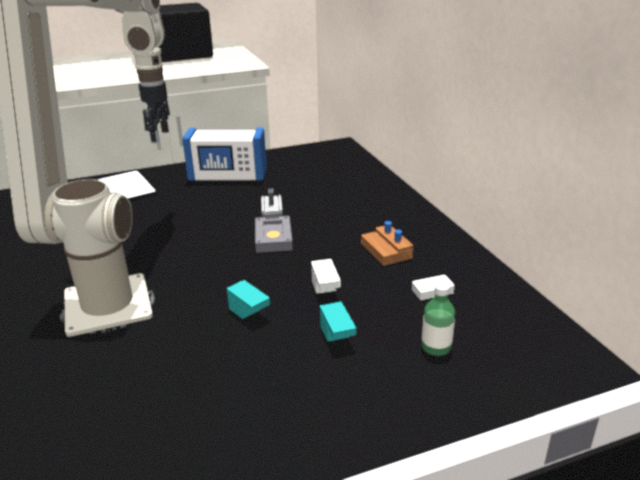

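Scene: the candidates are the white L-block (275,273), turquoise L-blocks (236,227) and (183,288), and the plain white block (275,387). The bare-aluminium L-shape at (275,273) is the choice. The fixture pocket is at (390,233) and the tab at (438,208).

```bash
python3 - <<'E'
from h import *
for f in('scene0','side0'):
    c=load(f);P=cloud(c);x,y,z=P[...,0],P[...,1],P[...,2]
    ctr=[(275,273),(275,387),(390,233),(438,208)] if f=='scene0' else [(325,275),(433,288),(273,235),(270,195)]
    print(f,[P[v,u].round(3).tolist() for u,v in ctr])
    b=P[ctr[0][1],ctr[0][0]]
    def rect(m,n):
        k=m.astype(np.uint8); q=P[m][:,:2].astype(np.float32)
        r=cv2.minAreaRect(q); print(n,m.sum(),np.round(r[0],4),np.round(r[1],4),r[2],'z',np.median(P[m][:,2]).round(4), cv2.boxPoints(r).round(3).tolist())
    near=(abs(x-b[0])<.09)&(abs(y-b[1])<.09)
    im=c['image'].astype(int); grey=(im.max(-1)-im.min(-1))<40
    rect(near&grey&(z>.052)&(z<.066),'blocktop')
    g=P[ctr[2][1],ctr[2][0]]
    nf=(abs(x-g[0])<.25)&(abs(y-g[1])<.25)&grey
    rect(nf&(z>.024)&(z<.036)&(abs(x-g[0])<.1)&(abs(y-g[1])<.085),'fixtop')
    rect(nf&(z>.0885)&(z<.102),'tabtop')
    rect(nf&(z>.051)&(z<.058),'bartop')
c=load('scene0');im=cv2.imread('pics/scene0.png')
cv2.imwrite('pics/crop.png',np.hstack([cv2.resize(im[235:315,225:325],(400,320),interpolation=2),cv2.resize(im[190:270,350:475],(400,320),interpolation=2)]))
E
```

```text
scene0 [[0.532, -0.153, 0.06], [0.766, -0.25, 0.023], [0.47, 0.165, 0.019], [0.505, 0.27, 0.079]]
blocktop 871 [ 0.5123 -0.1464] [0.1001 0.055 ] 80.6203384399414 z 0.0594 [[0.47699999809265137, -0.19099999964237213], [0.531000018119812, -0.20000000298023224], [0.5479999780654907, -0.10199999809265137], [0.49300000071525574, -0.09300000220537186]]
fixtop 1182 [0.4713 0.1724] [0.1751 0.1084] 75.9332275390625 z 0.0295 [[0.3970000147819519, 0.10100000351667404], [0.503000020980835, 0.07400000095367432], [0.5450000166893005, 0.24400000274181366], [0.4399999976158142, 0.27000001072883606]]
tabtop 80 [0.5005 0.2746] [0.0302 0.019 ] 73.44878387451172 z 0.0949 [[0.4869999885559082, 0.2630000114440918], [0.5049999952316284, 0.25699999928474426], [0.5139999985694885, 0.28600001335144043], [0.4959999918937683, 0.2919999957084656]]
bartop 405 [0.5016 0.2771] [0.1054 0.0592] 76.17903137207031 z 0.0536 [[0.46000000834465027, 0.2329999953508377], [0.5180000066757202, 0.21899999678134918], [0.5429999828338623, 0.32100000977516174], [0.48500001430511475, 0.33500000834465027]]
side0 [[0.508, -0.161, 0.
[... 338 characters left out ...]
[0.4694 0.1595] [0.1634 0.0994] 74.92163848876953 z 0.029 [[0.4000000059604645, 0.09399999678134918], [0.4959999918937683, 0.06800000369548798], [0.5389999747276306, 0.22499999403953552], [0.4429999887943268, 0.25099998712539673]]
tabtop 32 [0.5006 0.2747] [0.0369 0.0122] 73.1822509765625 z 0.0946 [[0.48899999260902405, 0.2590000033378601], [0.5009999871253967, 0.2549999952316284], [0.5120000243186951, 0.29100000858306885], [0.5, 0.2939999997615814]]
bartop 168 [0.5012 0.112 ] [0.0739 0.4261] 0.455295592546463 z 0.0534 [[0.46299999952316284, 0.32499998807907104], [0.4659999907016754, -0.10100000351667404], [0.5400000214576721, -0.10100000351667404], [0.5360000133514404, 0.32499998807907104]]
```

View pics/crop.png

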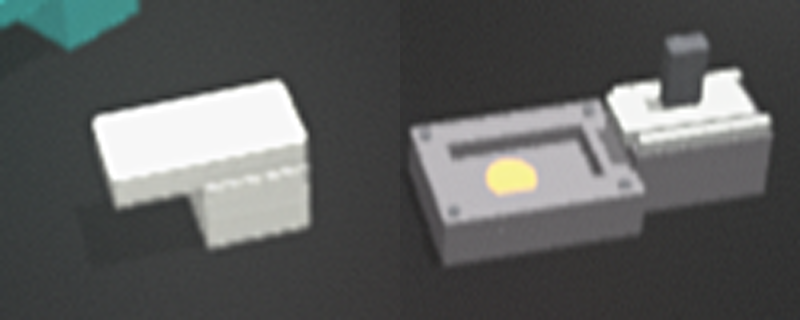

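Crop: a bare-metal L-block with a broad face up, its tall part at image right (+y) and thin end left (−y). Next, a height map of everything, to choose a spot for standing it on end.

```bash
python3 - <<'E'
from h import *
P=np.concatenate([cloud(load(f))[load(f)['z_map']>0] for f in('scene0','side0')])
m=(P[:,2]>.012)&(P[:,2]<.25)&(P[:,0]>.15)&(P[:,0]<.85)&(abs(P[:,1])<.45);P=P[m]
g=np.zeros((35,45));np.maximum.at(g,(((P[:,0]-.15)/.02).astype(int).clip(0,34),((P[:,1]+.45)/.02).astype(int).clip(0,44)),P[:,2]*100)
print('      y from -.45 step .02; heights cm; rows x')
for i,r in enumerate(g): print(f'{.15+.02*i:.2f}',''.join(f'{int(round(v)):2d}' if v>0 else ' .' for v in r))
# fixture: pocket floor edges from both views
for f in('scene0','side0'):
    c=load(f);Q=cloud(c);im=c['image'].astype(int)
    k=(im[...,0]-im[...,2]>50)&(np.hypot(Q[...,0]-.468,Q[...,1]-.157)<.05); print('brass',Q[k].mean(0),k.sum())
    print('fixture origin px',proj(c,[[.468,.157,.018]]))
E
```

```text
y from -.45 step .02; heights cm; rows x
0.15  . . . . . . . . . . . . . . . . . . . . . . . . . . . . . . . . . . . . . . . . . . . . .
0.17  . . . . . . . . . . . . . . . . . . . . . . . . . . . . . . . . . . . . . . . . . . . . .
0.19  . . . . . . . . . . . . . . . . . . . . . . . . . . . . . . . . . . . . . . . . . .25 . .
0.21  . . . . . . . . . . . . . . . . . . . . . . . . . . . . . . . . . . . . . . . . . .25 . .
0.23  . . . . . . . . . . . . . . . . . . . . . . . . . . . . . . . . . . . . . . . . . . . . .
0.25  . . . . . . . . . . . . . . . . . . . . . . . . . . . . . . . . . . . . . . . . . . . . .
0.27  . . . . . . . . . . . . . 6 6 6 6 . . . . . . . . . . . . . . . . . . . . . . . . . . . .
0.29  . . . . . . . . . . . 6 6 6 7 6 6 . . . . . . . . . . . . . . . . . . . . . . . . . . . .
0.31  . . . . . . . . . . . 6 6 7 6 6 6 6 . . . . . . . . . . . . . . . . . . . . . . . . . . .
0.33  . . . . . . . . . . . 6 6 6 6 6 . . . . . . . . . . . . . . . . . . . . . . . . . . . . .
0.35  . . . . . . . . . . . . 6 6 . . . . . . . . . . . . . . . . . . . . . . . . . . . . . . .
0.3
[... 1785 characters left out ...]
. . . . . . . . . . . . . . . . . .
0.75  . . . . . . . . 3 3 3 3 . . . . . 4 5 7 7 6 7 7 4 . . . . . . . . . . . . . . . . . . . .
0.77  . . . . . . . . 3 3 3 3 . . . . . 4 4 4 4 4 5 5 4 . . . . . . . . . . . . . . . . . . . .
0.79  . . . . . . . . 3 3 3 3 . . . . . . . . . . . . . . . . . . . . . . . . . . . . . . . . .
0.81  . . . . . . . . . . . . . . . . . . . . . . . . . . . . . . . . . . . . . . . . . . . . .
0.83  . . . . . . . . . . . . . . . . . . . . . . . . . . . . . . . . . . . . . . . . . . . . .
brass [0.46606253 0.15089305 0.01914447] 111
fixture origin px [[386.72552785 233.80707739]]
brass [0.46876248 0.15294964 0.01758782] 78
fixture origin px [[272.34406033 233.3159495 ]]
```

```bash
cat >> h.py <<'E'
G=0.019
def frame(x,z):
    x=np.array(x,float);z=np.array(z,float);z/=np.linalg.norm(z);x-=z*(x@z);x/=np.linalg.norm(x)
    return np.c_[x,np.cross(z,x),z]
def block(pos,yaw,mode):  # mode: up (z up), stand (x up, z at yaw+90.. along -x_orig), seat (z down)
    h=np.array([np.cos(yaw),np.sin(yaw),0]);k=np.array([0,0,1.])
    return np.array(pos,float),{'up':frame(h,k),'stand':frame(k,h),'seat':frame(h,-k)}[mode]
def tool(B,g,stage,tilt,back=0):
    t=np.radians(tilt); zb=np.array([-np.sin(t),0,(-1 if stage==1 else 1)*np.cos(t)])
    yb=np.array([0,1.,0]); T=B[1]@np.c_[np.cross(yb,zb),yb,zb]
    return B[0]+B[1]@np.array(g)+T[:,2]*(G-back),T
def go(p,T):
    o=bot.get_obs(); R0=R.from_quat(o['tool_rot'])
    s=R0.inv().apply(np.array(p)-o['eef_pos'])/.25; r=(R0.inv()*R.from_matrix(T)).as_rotvec()/.5
    n=max(abs(s).max(),abs(r).max(),np.linalg.norm(s),np.linalg.norm(r)*.5/1.45)
    print('slide',s.round(3),'rot',r.round(3),'n>=%.2f'%n,'| pos',np.round(o['eef_pos'],4),'tgt',np.round(p,4),'z',R0.as_matrix()[:,2].round(3),'t',round(o['clock'],2),'F',np.round(o['ft_force'],1),'w',round(o['grip_width'],4),'q',np.round(o['joint_pos'],2))
BLK=block([.5125,-.147,.03],np.radians(-98.8),'up')
E
python3 - <<'E'
from h import *
a=np.radians(-14)
T=frame([np.cos(a+np.pi/2+0),np.sin(a+np.pi/2),0],[0,0,-1]); print(T)
go([.43,.15,.26],T)
p,T=tool(BLK,[-.005,0,.005],1,25,.1); print(T); go(p,T)
E
```

```text
[[ 0.2419219   0.97029573  0.        ]
 [ 0.97029573 -0.2419219   0.        ]
 [ 0.          0.         -1.        ]]
slide [-1.272 -0.694 -0.273] rot [-0.003  0.003  2.707] n>=2.71 | pos [0.2225 0.4471 0.1913] tgt [0.43 0.15 0.26] z [-0.001 -0.002 -1.   ] t 0.1 F [ 0.3  0.6 -0.6] w 0.0852 q [ 1.11  0.24  0.    1.34 -0.    1.57]
[[ 0.13865225  0.98822838  0.06465461]
 [ 0.89563908 -0.15298584  0.41764336]
 [ 0.42261826  0.         -0.90630779]]
slide [-2.133 -1.721  0.335] rot [-0.553  0.755  2.482] n>=2.76 | pos [0.2225 0.4471 0.1913] tgt [ 0.508  -0.1759  0.1084] z [-0.001 -0.002 -1.   ] t 0.1 F [ 0.3  0.6 -0.6] w 0.0852 q [ 1.11  0.24  0.    1.34 -0.    1.57]
```

drive_tool(slide=[[-0.16, -0.08, -0.05], [-0.32, -0.16, -0.1], [-0.48, -0.24, -0.15], [-0.64, -0.32, -0.2], [-0.8, -0.4, -0.25], [-0.9, -0.48, -0.27], [-0.98, -0.56, -0.27], [-0.98, -0.56, -0.27]], rotation=[[0, 0, 0.14], [0, 0, 0.28], [0, 0, 0.42], [0, 0, 0.56], [0, 0, 0.7], [0, 0, 0.85], [0, 0, 1], [0, 0, 1]], gripper=1)

```text
clock: 1.1
eef_pos: [0.38, 0.2117, 0.2594]
tool_rot: [0.464, 0.886, -0.0, -0.0]
ft_force: [0.3, 0.5, 0.1]
grip_width: 0.0855
grasp_force: 0.0
```

```bash
python3 - <<'E'
from h import *
a=np.radians(-14)
T=frame([np.cos(a+np.pi/2+0),np.sin(a+np.pi/2),0],[0,0,-1])
c=snap('wrist','w1'); print(c['xyz'],proj(c,[[.468,.157,.018],[.5,.2746,.096]]))
go([.43,.12,.26],T)
E
```

```text
[0.34034764 0.26859909 0.44211307] [[352.01026036 279.05849807]
 [454.41183723 233.75650232]]
slide [-0.419 -0.046 -0.003] rot [-0.002 -0.     1.704] n>=1.70 | pos [0.3797 0.2126 0.2593] tgt [0.43 0.12 0.26] z [-0.001  0.    -1.   ] t 1.15 F [0.1 0.7 0.1] w 0.0857 q [ 0.51  0.09 -0.    1.48  0.    1.47]
```

View pics/w1.png

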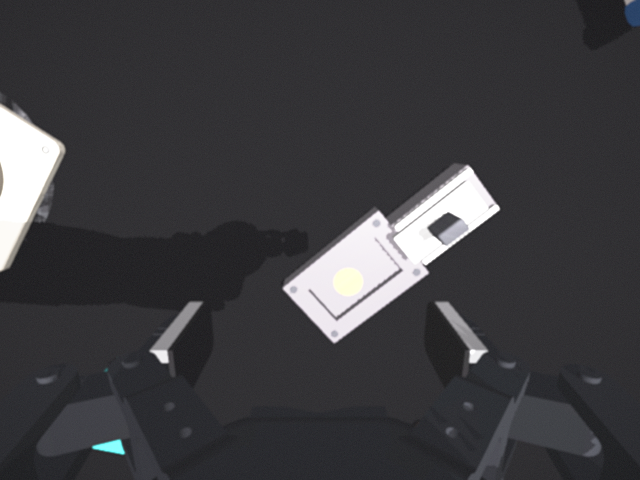

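Wrist view: the fixture's top corners are at about (284,289), (334,342), (428,271) and (377,211). The brass disc is at (348,282) and the tab top at (445,226).

```bash
cat >> h.py <<'E'
def ray(c,uv,z):
    K=c['camera_matrix'];uv=np.atleast_2d(uv)
    d=np.c_[(uv[:,0]-K[0,2])/K[0,0],-(uv[:,1]-K[1,2])/K[1,1],-np.ones(len(uv))]@rot(c).as_matrix().T
    return np.array(c['xyz'])+d*((z-c['xyz'][2])/d[:,2])[:,None]
E
python3 - <<'E'
from h import *
c=load('w1'); q=ray(c,[[284,289],[334,342],[428,271],[377,211]],.03); print(q.round(4),q.mean(0).round(4),[np.linalg.norm(q[i]-q[i-1]).round(4) for i in range(4)])
d=q[2]+q[3]-q[0]-q[1]; print('yaw',np.degrees(np.arctan2(d[1],d[0])))
print('brass',ray(c,[[348,282]],.018))
im=cv2.imread('pics/w1.png')[190:360,270:510]; cv2.imwrite('pics/w1c.png',cv2.resize(im,None,fx=3.3,fy=3.3,interpolation=2))
E
```

```text
[[0.4027 0.1014 0.03  ]
 [0.4966 0.0763 0.03  ]
 [0.5346 0.2216 0.03  ]
 [0.4384 0.2453 0.03  ]] [0.4681 0.1611 0.03  ] [np.float64(0.1482), np.float64(0.0972), np.float64(0.1501), np.float64(0.0991)]
yaw 75.71535894358712
brass [[0.46616472 0.15087501 0.018     ]]
```

View pics/w1c.png

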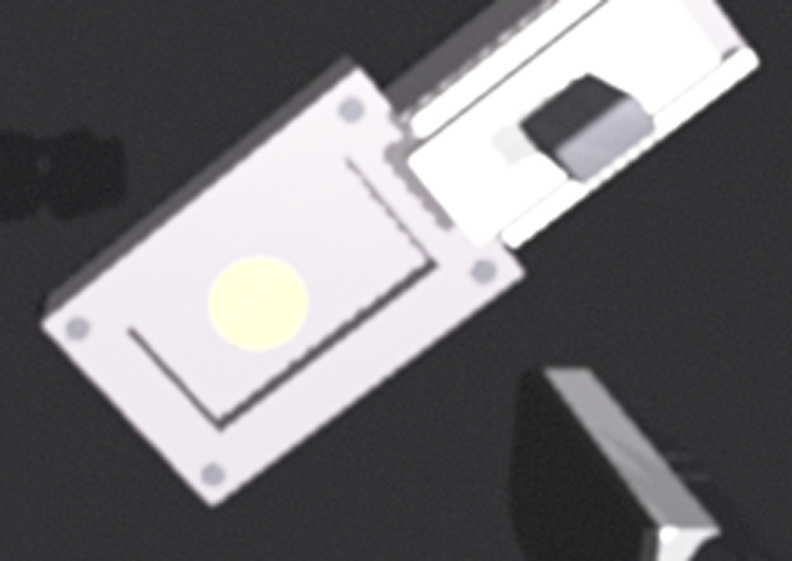

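drive_tool(slide=[[-0.1, 0, 0], [-0.2, -0.0, 0], [-0.3, -0.0, 0], [-0.42, -0.02, 0], [-0.55, -0.02, 0], [-0.7, -0.02, 0], [-0.85, -0.02, 0], [-0.85, -0.02, 0]], rotation=[[0, 0, 0.14], [0, 0, 0.28], [0, 0, 0.42], [0, 0, 0.56], [0, 0, 0.7], [0, 0, 0.85], [0, 0, 1], [0, 0, 1]])

```text
clock: 2.15
eef_pos: [0.498, 0.0355, 0.2587]
tool_rot: [0.668, 0.744, -0.0, -0.0]
ft_force: [0.1, -0.8, 0.2]
grip_width: 0.0854
grasp_force: 0.0
```

```bash
python3 - <<'E'
from h import *
p,T=tool(BLK,[-.005,0,.005],1,25,.1); go(p,T)
p,T=tool(BLK,[-.005,0,.005],1,0,.2); go(p,T)
E
```

```text
slide [-0.845 -0.051  0.601] rot [-0.116  0.868  0.514] n>=1.04 | pos [0.498  0.0355 0.2587] tgt [ 0.508  -0.1759  0.1084] z [-0.001  0.    -1.   ] t 2.15 F [ 0.1 -0.8  0.2] w 0.0854 q [0.07 0.22 0.15 1.5  0.   1.53]
slide [-0.713 -0.016  0.171] rot [-0.002 -0.     0.523] n>=0.73 | pos [0.498  0.0355 0.2587] tgt [ 0.5133 -0.1421  0.216 ] z [-0.001  0.    -1.   ] t 2.15 F [ 0.1 -0.8  0.2] w 0.0854 q [0.07 0.22 0.15 1.5  0.   1.53]
```

drive_tool(slide=[[-0.1, 0, 0.05], [-0.2, -0.0, 0.1], [-0.35, -0.01, 0.15], [-0.5, -0.02, 0.2], [-0.65, -0.03, 0.25], [-0.8, -0.04, 0.3], [-0.87, -0.05, 0.4], [-0.87, -0.05, 0.45]], rotation=[[0, 0.1, 0.1], [0, 0.22, 0.2], [-0.02, 0.35, 0.3], [-0.05, 0.5, 0.4], [-0.08, 0.65, 0.5], [-0.1, 0.8, 0.51], [-0.12, 0.87, 0.51], [-0.12, 0.87, 0.51]])

```text
clock: 3.15
eef_pos: [0.5077, -0.1815, 0.1448]
tool_rot: [0.74, 0.636, 0.165, -0.142]
ft_force: [-0.3, 0.4, 0.3]
grip_width: 0.085
grasp_force: 0.0
```

```bash
python3 - <<'E'
from h import *
c1=load('w1'); uv=np.array([[78,328],[213,474],[484,271],[352,109]])/3.3+[270,190]; q=ray(c1,uv,.03); d=q[2]+q[3]-q[0]-q[1];print('bolts',q.mean(0),np.degrees(np.arctan2(d[1],d[0])))
uv=np.array([[43,323],[212,506],[524,271],[353,68]])/3.3+[270,190]; q=ray(c1,uv,.03); d=q[2]+q[3]-q[0]-q[1];print('corners',q.mean(0),np.degrees(np.arctan2(d[1],d[0])))
c=snap('wrist','w2'); e=BLK[0]+np.array([[sx*.05,sy*.025,.03] for sx,sy in[(-1,-1),(-1,1),(1,1),(1,-1)]])@BLK[1].T
uv=proj(c,e);print(uv.round(1))
P=cloud(c);m=(abs(P[...,2]-.06)<.004)&(np.hypot(P[...,0]-.5125,P[...,1]+.147)<.08)
r=cv2.minAreaRect(P[m][:,:2].astype(np.float32));print(m.sum(),r,np.median(P[m][:,2]))
im=cv2.imread('pics/w2.png'); cv2.imwrite('pics/w2v.png',im)
p,T=tool(BLK,[-.005,0,.005],1,25,0); go(p,T)
E
```

```text
bolts [0.4684582  0.16014973 0.03      ] 74.92797180183254
corners [0.46830917 0.16088132 0.03      ] 75.40454058913622
[[288.3 180.3]
 [349.4 180.3]
 [351.2 304.4]
 [286.4 304.3]]
7759 ((0.5120546221733093, -0.14611463248729706), (0.09972428530454636, 0.0500781275331974), 81.43356323242188) 0.060771018671670285
slide [-0.047  0.002  0.536] rot [-0.006 -0.008  0.005] n>=0.54 | pos [ 0.5073 -0.1801  0.144 ] tgt [ 0.5145 -0.1341  0.0178] z [ 0.062  0.421 -0.905] t 3.2 F [-0.6  0.2 -1. ] w 0.0853 q [-0.59  0.49  0.15  1.43  0.4   1.09]
```

View pics/w2.png

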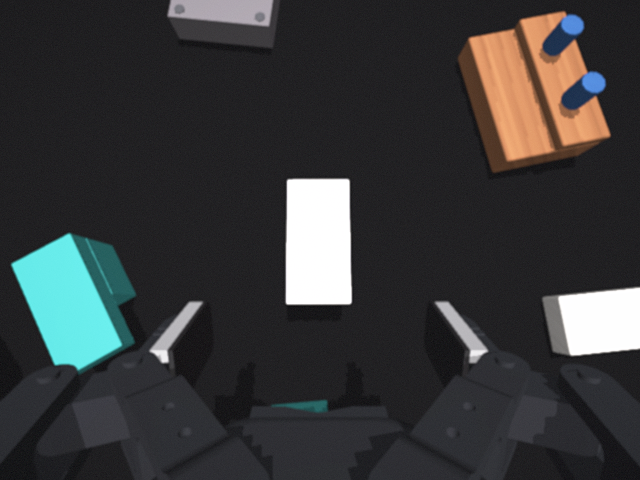

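Wrist view: the block's top face is at (288..351, 180..304), centred between the fingers. The depth fit gives 99.7×50.1 mm, as it should.

drive_tool(slide=[[-0.03, 0, 0.1], [-0.044, 0, 0.2], [-0.044, 0, 0.3], [-0.044, 0, 0.4], [-0.044, 0, 0.47], [-0.044, 0, 0.51], [-0.044, 0, 0.53], [-0.044, 0, 0.53]], rotation=[[0, 0, 0], [0, 0, 0.01], [0, 0, 0.01], [0, 0, 0.01], [0, 0, 0.01], [0, 0, 0.01], [0, 0, 0.01], [0, 0, 0.01]], gripper=1)

```text
clock: 4.2
eef_pos: [0.5161, -0.1355, 0.0229]
tool_rot: [0.741, 0.635, 0.165, -0.141]
ft_force: [0.2, -0.0, -0.2]
grip_width: 0.0851
grasp_force: 0.0
```

drive_tool(slide=[[0, 0, 0], [0, 0, 0], [0, 0, 0], [0, 0, 0], [0, 0, 0], [0, 0, 0], [0, 0, 0], [0, 0, 0]], rotation=[[0, 0, 0], [0, 0, 0], [0, 0, 0], [0, 0, 0], [0, 0, 0], [0, 0, 0], [0, 0, 0], [0, 0, 0]], gripper=0)

```text
clock: 5.2
eef_pos: [0.5158, -0.1369, 0.0238]
tool_rot: [0.742, 0.634, 0.165, -0.14]
ft_force: [-2.6, -2.2, 6.7]
grip_width: 0.0431
grasp_force: 59.7
```

```bash
cat >> h.py <<'E'
BLK=block([.5120,-.1461,.03],np.radians(-98.6),'up')
FIX=np.radians(75.3)
E
python3 - <<'E'
from h import *
o=bot.get_obs();T=R.from_quat(o['tool_rot']).as_matrix();p=np.array(o['eef_pos'])
# grip in block frame
rel=BLK[1].T@T; relp=BLK[1].T@(p-BLK[0]); np.savez('g1.npz',R=rel,p=relp)
print('grasp pt in block',relp-G*rel[:,2],'tilt',np.degrees(np.arcsin(-rel[0,2])),'rel',rel.round(3).tolist(),o['grasp_force'],o['ft_force'])
r=R.from_matrix(T)
for L in(.03,.06): go(p+[0,0,L],T)
yaw=np.radians(-98.6)+np.pi  # z_b direction when standing
for pos in([.56,-.10,.052],[.56,-.10,.055]):
    B=block(pos,np.radians(81.4+0),'stand'); go(B[0]+B[1]@relp,B[1]@rel)
E
```

```text
grasp pt in block [-0.00161817  0.00226532  0.0109842 ] tilt 25.046414364745846 rel [[-0.906, 0.007, -0.423], [0.005, 1.0, 0.004], [0.423, 0.002, -0.906]] 59.72015640232712 [-2.55806953 -2.24480619  6.66125386]
slide [ 0.051  0.    -0.109] rot [0. 0. 0.] n>=0.12 | pos [ 0.5158 -0.1369  0.0238] tgt [ 0.5158 -0.1369  0.0538] z [ 0.068  0.418 -0.906] t 5.2 F [-2.6 -2.2  6.7] w 0.0431 q [-0.52  0.56 -0.07  1.1   0.41  1.18]
slide [ 0.102  0.    -0.217] rot [0. 0. 0.] n>=0.24 | pos [ 0.5158 -0.1369  0.0238] tgt [ 0.5158 -0.1369  0.0838] z [ 0.068  0.418 -0.906] t 5.2 F [-2.6 -2.2  6.7] w 0.0431 q [-0.52  0.56 -0.07  1.1   0.41  1.18]
slide [ 0.166  0.161 -0.004] rot [-0.016 -3.142 -0.014] n>=3.14 | pos [ 0.5158 -0.1369  0.0238] tgt [ 0.5614 -0.1065  0.0423] z [ 0.068  0.418 -0.906] t 5.2 F [-2.6 -2.2  6.7] w 0.0431 q [-0.52  0.56 -0.07  1.1   0.41  1.18]
slide [ 0.171  0.161 -0.015] rot [-0.016 -3.142 -0.014] n>=3.14 | pos [ 0.5158 -0.1369  0.0238] tgt [ 0.5614 -0.1065  0.0453] z [ 0.068  0.418 -0.906] t 5.2 F [-2.6 -2.2  6.7] w 0.0431 q [-0.52  0.56 -0.07  1.1   0.41  1.18]
```

drive_tool(slide=[[0.02, 0, -0.04], [0.05, 0, -0.11], [0.09, 0, -0.19], [0.14, 0, -0.29], [0.18, 0.02, -0.32], [0.19, 0.06, -0.34], [0.2, 0.1, -0.35], [0.2, 0.14, -0.35]], rotation=[[0, 0, 0], [0, 0, 0], [0, -0.05, 0], [0, -0.15, 0], [0, -0.3, 0], [0, -0.5, 0], [0, -0.7, 0], [0, -0.85, 0]])

```text
clock: 6.2
eef_pos: [0.5531, -0.1327, 0.1258]
tool_rot: [0.76, 0.65, 0.006, -0.001]
ft_force: [0.2, -1.2, -0.3]
grip_width: -0.0002
grasp_force: 0.0
```

```bash
python3 - <<'E'
from h import *
g=np.load('g1.npz'); relp=g['p'].copy(); relp[1]=0; rel=tool(BLK,[0,0,0],1,25)[1]; rel=BLK[1].T@rel
for pos in([.56,-.10,.11],):
    B=block(pos,np.radians(81.4),'stand'); go(B[0]+B[1]@relp,B[1]@rel)
print(bot.get_obs()['grasp_force'])
c=snap('scene','s1'); e=proj(c,[[.51,-.13,.1]])[0].astype(int);print(e)
u,v=e; cv2.imwrite('pics/s1c.png',cv2.resize(cv2.imread('pics/s1.png')[v-90:v+70,u-100:u+100],(800,640))[20:620])
E
```

```text
slide [0.107 0.007 0.103] rot [ 0.006 -2.289 -0.014] n>=2.29 | pos [ 0.5531 -0.1327  0.1258] tgt [ 0.5591 -0.1062  0.1003] z [ 0.007  0.009 -1.   ] t 6.2 F [ 0.2 -1.2 -0.3] w -0.0002 q [-0.24  0.41  0.06  1.22  0.01  1.48]
0.0
[280 247]
```

View pics/s1c.png

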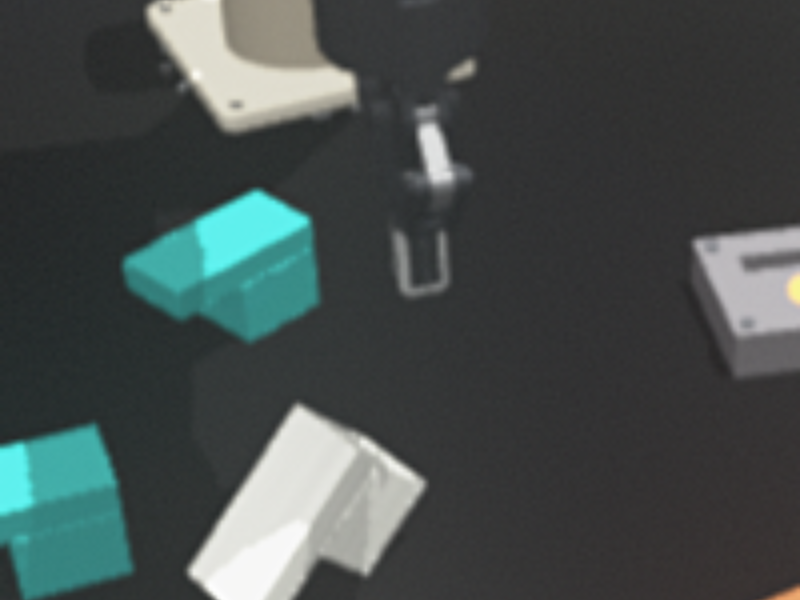

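The grip slipped off: the gripper is shut and empty, and the block has been turned. I'll check how it settled.

```bash
python3 - <<'E'
from h import *
for i in range(3): c=snap('scene','s2')
s=snap('side','d2');w=snap('wrist','w3')
for n,c in(('s',c),('w',w),('d',s)):
    P=cloud(c);m=(P[...,2]>.012)&(P[...,2]<.12)&(P[...,0]>.42)&(P[...,0]<.66)&(P[...,1]>-.25)&(P[...,1]<0.05)
    im=c['image'].astype(int);m&=(im.max(-1)-im.min(-1)<40)&(im.min(-1)>90)
    if m.sum()<20: print(n,'none');continue
    vs=np.argwhere(m);print(n,m.sum(),vs.min(0),vs.max(0),'z',np.percentile(P[m][:,2],[2,25,50,75,98]).round(3))
    for lo,hi in((.012,.03),(.03,.044),(.044,.054),(.054,.066),(.066,.12)):
        k=m&(P[...,2]>=lo)&(P[...,2]<hi)
        if k.sum()>60:
            r=cv2.minAreaRect(P[k][:,:2].astype(np.float32));print(lo,k.sum(),np.round(r[0],3),np.round(r[1],3),round(r[2],1))
a=cv2.imread('pics/w3.png');b=cv2.imread('pics/s2.png')
cv2.imwrite('pics/c3.png',np.hstack([cv2.resize(a,(440,330)),cv2.resize(b[220:320,220:330],(360,330))]))
E
```

```text
s 1591 [263 230] [317 285] z [0.015 0.03  0.044 0.06  0.079]
0.012 400 [ 0.538 -0.2  ] [0.051 0.106] 14.5
0.03 391 [ 0.535 -0.189] [0.052 0.097] 14.1
0.044 259 [ 0.533 -0.185] [0.051 0.076] 15.5
0.054 267 [ 0.532 -0.184] [0.054 0.057] 15.2
0.066 274 [ 0.532 -0.182] [0.05  0.032] 13.1
w 3667 [243 254] [338 340] z [0.026 0.046 0.055 0.063 0.079]
0.012 106 [ 0.553 -0.17 ] [0.    0.046] 16.3
0.03 664 [ 0.527 -0.169] [0.05  0.056] 16.4
0.044 997 [ 0.527 -0.168] [0.05  0.044] 16.0
0.054 1268 [ 0.526 -0.161] [0.052 0.02 ] 5.8
0.066 632 [ 0.525 -0.169] [0.052 0.017] 32.6
d 1037 [266 320] [308 364] z [0.015 0.03  0.044 0.06  0.079]
0.012 267 [ 0.527 -0.216] [0.051 0.109] 49.1
0.03 260 [ 0.536 -0.192] [0.056 0.102] 15.3
0.044 162 [ 0.524 -0.2  ] [0.047 0.08 ] 60.8
0.054 174 [ 0.53  -0.195] [0.047 0.064] 75.9
0.066 174 [ 0.533 -0.19 ] [0.053 0.029] 7.3
```

View pics/c3.png

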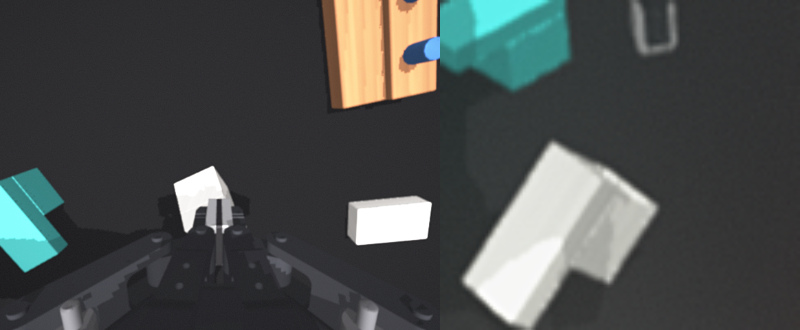

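The block is leaning on two edges, thin end down at about 41.6° (peak 0.08 m, matching the model). I'll fit its pose from the depth clouds with the known shape.

```bash
cat >> h.py <<'E'
from scipy.optimize import least_squares
def sdf(q):
    def b(q,c,h):
        d=abs(q-c)-h; return np.linalg.norm(np.maximum(d,0),axis=1)+np.minimum(d.max(1),0)
    return np.minimum(b(q,[0,0,.02],[.05,.025,.01]),b(q,[-.0225,0,-.01],[.0275,.025,.02]))
def pts(files,lo,hi,r=0.0):
    A=[]
    for f in files:
        c=load(f);P=cloud(c);im=c['image'].astype(int)
        m=np.all((P>lo)&(P<hi),-1)&(im.max(-1)-im.min(-1)<45)&(im.min(-1)>85)&(c['z_map']>0);A.append(P[m])
        print(f,m.sum(),end=' ')
    return np.concatenate(A)
def fit(P,pos0,R0,full=True):
    R0=R.from_matrix(R0);pos0=np.array(pos0)
    f=lambda v:sdf((P-pos0-v[:3])@(R.from_rotvec(v[3:])*R0).as_matrix())
    s=least_squares(f,np.zeros(6),loss='soft_l1',f_scale=.002,x_scale=[.01]*3+[.1]*3)
    p=pos0+s.x[:3];T=(R.from_rotvec(s.x[3:])*R0).as_matrix()
    print('fit pos',p.round(4),'x',T[:,0].round(3),'y',T[:,1].round(3),'z',T[:,2].round(3),'med|d| %.4f'%np.median(abs(s.fun)),len(P));return p,T
E
python3 - <<'E'
from h import *
P=pts(['s2','d2'],[.42,-.28,.008],[.66,-.08,.12])
a=np.radians(-75);l=np.radians(41.6);h=np.array([np.cos(a),np.sin(a),0]);k=np.array([0,0,1.])
x=h*np.cos(l)-k*np.sin(l);z=h*np.sin(l)+k*np.cos(l)
p,T=fit(P,[.533,-.19,.04],frame(x,z)); np.savez('b2.npz',p=p,T=T)
P=pts(['w3'],[.42,-.28,.008],[.66,-.08,.12]); fit(P,p,T)
print('xtilt',np.degrees(np.arcsin(T[2,0])))
for b in(.1,.0): q=tool((p,T),[-.012,0,-.002],1,12,b); go(*q)
E
```

```text
s2 1654 d2 1086 fit pos [ 0.5357 -0.1967  0.025 ] x [ 0.208 -0.718 -0.664] y [ 0.96   0.28  -0.003] z [ 0.188 -0.637  0.747] med|d| 0.0010 2740
w3 3675 fit pos [ 0.5351 -0.1968  0.0265] x [ 0.21  -0.72  -0.661] y [ 0.96   0.282 -0.002] z [ 0.187 -0.634  0.75 ] med|d| 0.0003 3675
xtilt -41.629745310193556
slide [-0.459  0.072  0.169] rot [ 0.423  1.814 -0.808] n>=1.81 | pos [ 0.551  -0.1337  0.1233] tgt [ 0.5512 -0.2493  0.0795] z [ 0.003  0.013 -1.   ] t 6.5 F [-1.1  0.2 -0.2] w 0.0002 q [-0.25  0.41  0.06  1.22  0.01  1.48]
slide [-0.171 -0.066  0.41 ] rot [ 0.423  1.814 -0.808] n>=1.81 | pos [ 0.551  -0.1337  0.1233] tgt [ 0.5285 -0.1721  0.0202] z [ 0.003  0.013 -1.   ] t 6.5 F [-1.1  0.2 -0.2] w 0.0002 q [-0.25  0.41  0.06  1.22  0.01  1.48]
```

drive_tool(slide=[[-0.05, 0, -0.08], [-0.1, 0.01, -0.14], [-0.2, 0.02, -0.18], [-0.3, 0.04, -0.18], [-0.4, 0.05, -0.15], [-0.46, 0.06, -0.1], [-0.5, 0.07, -0.05], [-0.5, 0.07, -0.05]], rotation=[[0.02, 0.1, -0.05], [0.06, 0.25, -0.1], [0.1, 0.4, -0.18], [0.14, 0.55, -0.25], [0.17, 0.7, -0.32], [0.19, 0.82, -0.37], [0.21, 0.93, -0.4], [0.21, 0.95, -0.4]], gripper=1)

```text
clock: 7.5
eef_pos: [0.5477, -0.2616, 0.1308]
tool_rot: [0.67, 0.7, 0.15, -0.197]
ft_force: [-1.2, 0.5, -0.5]
grip_width: 0.0855
grasp_force: 0.0
```

```bash
python3 - <<'E'
from h import *
b=np.load('b2.npz'); q=tool((b['p'],b['T']),[-.012,0,-.002],1,12,.1); go(*q)
E
```

```text
slide [-0.055  0.028  0.202] rot [ 0.221  0.858 -0.411] n>=0.86 | pos [ 0.5477 -0.2616  0.1308] tgt [ 0.5512 -0.2493  0.0795] z [-0.075  0.475 -0.877] t 7.5 F [-1.2  0.5 -0.5] w 0.0855 q [-0.64  0.82  0.68  1.8   0.34  0.82]
```

```bash
python3 - <<'E'
from h import *
b=np.load('b2.npz')
for k in(.1,0): q=tool((b['p'],b['T']),[-.012,0,-.003],1,0,k); go(*q)
E
```

```text
slide [0.008 0.015 0.184] rot [ 0.176  0.441 -0.43 ] n>=0.44 | pos [ 0.5477 -0.2616  0.1308] tgt [ 0.5479 -0.2377  0.0913] z [-0.075  0.475 -0.877] t 7.5 F [-1.2  0.5 -0.5] w 0.0855 q [-0.64  0.82  0.68  1.8   0.34  0.82]
slide [ 0.091 -0.029  0.573] rot [ 0.176  0.441 -0.43 ] n>=0.58 | pos [ 0.5477 -0.2616  0.1308] tgt [ 0.5291 -0.174   0.0165] z [-0.075  0.475 -0.877] t 7.5 F [-1.2  0.5 -0.5] w 0.0855 q [-0.64  0.82  0.68  1.8   0.34  0.82]
```

drive_tool(slide=[[0.002, 0.004, 0.04], [0.004, 0.008, 0.08], [0.006, 0.012, 0.12], [0.008, 0.015, 0.15], [0.02, 0.008, 0.22], [0.04, 0.0, 0.3], [0.04, 0.0, 0.3], [0.04, 0.0, 0.3]], rotation=[[0.04, 0.1, -0.1], [0.08, 0.2, -0.2], [0.13, 0.32, -0.3], [0.176, 0.44, -0.43], [0.176, 0.44, -0.43], [0.176, 0.44, -0.43], [0.176, 0.44, -0.43], [0.176, 0.44, -0.43]])

```text
clock: 8.5
eef_pos: [0.5441, -0.2158, 0.0743]
tool_rot: [0.559, 0.75, 0.211, -0.282]
ft_force: [0.6, 0.4, -0.7]
grip_width: 0.0855
grasp_force: 0.0
```

```bash
python3 - <<'E'
from h import *
b=np.load('b2.npz')
q=tool((b['p'],b['T']),[-.012,0,-.003],1,0,0); go(*q)
c=snap('wrist','w4');P=pts(['w4'],[.42,-.28,.008],[.66,-.08,.12]);fit(P,b['p'],b['T'])
E
```

```text
slide [-0.019 -0.011  0.291] rot [0.001 0.013 0.013] n>=0.29 | pos [ 0.5441 -0.2158  0.0743] tgt [ 0.5291 -0.174   0.0165] z [-0.186  0.633 -0.752] t 8.5 F [ 0.6  0.4 -0.7] w 0.0855 q [-0.62  1.02  0.79  1.94  0.42  0.53]
w4 13475 fit pos [ 0.5357 -0.1968  0.0262] x [ 0.21  -0.72  -0.662] y [ 0.96   0.281 -0.001] z [ 0.186 -0.635  0.75 ] med|d| 0.0004 13475
```

drive_tool(slide=[[-0.01, -0.006, 0.05], [-0.019, -0.011, 0.1], [-0.019, -0.011, 0.15], [-0.019, -0.011, 0.2], [-0.019, -0.011, 0.25], [-0.019, -0.011, 0.29], [-0.019, -0.011, 0.3], [-0.019, -0.011, 0.3]], rotation=[[0, 0.01, 0.01], [0, 0.01, 0.01], [0, 0.01, 0.01], [0, 0.01, 0.01], [0, 0.01, 0.01], [0, 0.01, 0.01], [0, 0.01, 0.01], [0, 0.01, 0.01]])

```text
clock: 9.55
eef_pos: [0.5281, -0.1724, 0.0135]
tool_rot: [0.561, 0.748, 0.212, -0.285]
ft_force: [0.3, -0.5, 0.5]
grip_width: 0.0853
grasp_force: 0.0
```

drive_tool(slide=[[0, 0, 0], [0, 0, 0], [0, 0, 0], [0, 0, 0], [0, 0, 0], [0, 0, 0], [0, 0, 0], [0, 0, 0]], rotation=[[0, 0, 0], [0, 0, 0], [0, 0, 0], [0, 0, 0], [0, 0, 0], [0, 0, 0], [0, 0, 0], [0, 0, 0]], gripper=0)

```text
clock: 10.55
eef_pos: [0.5284, -0.1725, 0.0137]
tool_rot: [0.561, 0.748, 0.212, -0.285]
ft_force: [2.2, -2.8, 6.1]
grip_width: 0.0486
grasp_force: 63.4
```

```bash
python3 - <<'E'
from h import *
b=np.load('b2.npz')
go(*tool((b['p'],b['T']),[-.012,0,-.003],1,0,0)); o=bot.get_obs(); print(o['grasp_force'])
snap('wrist','w5');P=pts(['w5'],[.42,-.28,.008],[.66,-.08,.12])
p,T=fit(P,b['p'],b['T']); o=bot.get_obs();print(o['grip_width'],o['grasp_force'])
Tt=R.from_quat(o['tool_rot']).as_matrix();print('grasp pt',T.T@(np.array(o['eef_pos'])-G*Tt[:,2]-p))
E
```

```text
slide [ 0.002  0.001 -0.013] rot [0.001 0.001 0.002] n>=0.01 | pos [ 0.5284 -0.1725  0.0137] tgt [ 0.5291 -0.174   0.0165] z [-0.187  0.637 -0.748] t 10.55 F [ 2.2 -2.8  6.1] w 0.0486 q [-0.58  0.98  0.54  1.72  0.44  0.57]
63.410117626190186
w5 27023 fit pos [ 0.5352 -0.1965  0.0263] x [ 0.211 -0.72  -0.661] y [0.961 0.277 0.006] z [ 0.179 -0.637  0.75 ] med|d| 0.0004 27023
0.04817537758710802 63.41067552566528
grasp pt [-0.01035163  0.00017933 -0.00700376]
```

```bash
python3 - <<'E'
from h import *
o=bot.get_obs();Tt=R.from_quat(o['tool_rot']).as_matrix();b=np.load('b2.npz')
snap('wrist','w5')
import io
P=pts(['w5'],[.42,-.28,.008],[.66,-.08,.12]);p,T=fit(P,b['p'],b['T'])
np.savez('g2.npz',R=T.T@Tt,p=T.T@(np.array(o['eef_pos'])-p))
go(np.array(o['eef_pos'])+[0,0,.07],Tt)
g=np.load('g2.npz')
for z in(.1,.03):
    B=block([.56,-.10,z],np.radians(-98.6),'up'); go(B[0]+B[1]@g['p'],B[1]@g['R'])
E
```

```text
w5 27014 fit pos [ 0.5352 -0.1965  0.0263] x [ 0.211 -0.72  -0.661] y [0.961 0.277 0.005] z [ 0.179 -0.636  0.75 ] med|d| 0.0004 27014
slide [ 0.186 -0.    -0.209] rot [ 0. -0. -0.] n>=0.28 | pos [ 0.5284 -0.1725  0.0137] tgt [ 0.5284 -0.1724  0.0837] z [-0.187  0.637 -0.748] t 10.65 F [ 1.7 -3.2  5.3] w 0.0487 q [-0.58  0.98  0.54  1.72  0.44  0.57]
slide [0.37  0.22  0.006] rot [-0.306 -1.417  0.837] n>=1.42 | pos [ 0.5284 -0.1725  0.0137] tgt [ 0.5616 -0.0897  0.074 ] z [-0.187  0.637 -0.748] t 10.65 F [ 1.7 -3.2  5.3] w 0.0487 q [-0.58  0.98  0.54  1.72  0.44  0.57]
slide [0.184 0.221 0.215] rot [-0.306 -1.417  0.837] n>=1.42 | pos [ 0.5284 -0.1725  0.0137] tgt [ 0.5616 -0.0897  0.004 ] z [-0.187  0.637 -0.748] t 10.65 F [ 1.7 -3.2  5.3] w 0.0487 q [-0.58  0.98  0.54  1.72  0.44  0.57]
```

drive_tool(slide=[[0.01, 0, -0.01], [0.03, 0, -0.035], [0.06, 0, -0.07], [0.09, 0, -0.1], [0.12, 0, -0.135], [0.15, 0, -0.17], [0.175, 0, -0.2], [0.186, 0, -0.21]], rotation=[[0, 0, 0], [0, 0, 0], [0, 0, 0], [0, 0, 0], [0, 0, 0], [0, 0, 0], [0, 0, 0], [0, 0, 0]])

```text
clock: 11.65
eef_pos: [0.5284, -0.1725, 0.0843]
tool_rot: [0.561, 0.748, 0.212, -0.285]
ft_force: [-0.5, 0.2, -6.0]
grip_width: 0.0482
grasp_force: 62.5
```

```bash
python3 - <<'E'
from h import *
o=bot.get_obs();Tt=R.from_quat(o['tool_rot']).as_matrix();g=np.load('g2.npz')
T0=Tt@g['R'].T;p0=np.array(o['eef_pos'])-T0@g['p']
snap('wrist','w6');P=pts(['w6'],[.42,-.3,.01],[.68,-.0,.2]);p,T=fit(P,p0,T0);print(p0,T0.round(3).tolist(),o['grasp_force'])
B=block([.56,-.10,.09],np.radians(-98.6),'up'); go(B[0]+B[1]@g['p'],B[1]@g['R'])
E
```

```text
w6 27201 fit pos [ 0.5352 -0.1966  0.0968] x [ 0.211 -0.721 -0.66 ] y [0.961 0.277 0.005] z [ 0.179 -0.635  0.751] med|d| 0.0004 27201
[ 0.53522496 -0.19657475  0.09690742] [[0.211, 0.961, 0.18], [-0.72, 0.277, -0.636], [-0.661, 0.005, 0.75]] 62.452454566955566
slide [0.155 0.221 0.247] rot [-0.307 -1.417  0.837] n>=1.42 | pos [ 0.5284 -0.1724  0.0844] tgt [ 0.5616 -0.0897  0.064 ] z [-0.188  0.637 -0.748] t 11.7 F [ 0.2  0.4 -5.1] w 0.0487 q [-0.58  0.92  0.6   1.85  0.44  0.57]
```

drive_tool(slide=[[0.02, 0.01, 0.0], [0.05, 0.03, 0.0], [0.08, 0.06, 0.02], [0.11, 0.1, 0.05], [0.14, 0.14, 0.09], [0.17, 0.17, 0.12], [0.19, 0.19, 0.14], [0.2, 0.2, 0.15]], rotation=[[-0.02, -0.08, 0.05], [-0.05, -0.22, 0.13], [-0.08, -0.38, 0.22], [-0.12, -0.54, 0.32], [-0.15, -0.7, 0.41], [-0.18, -0.83, 0.49], [-0.2, -0.93, 0.55], [-0.21, -0.99, 0.58]])

```text
clock: 12.7
eef_pos: [0.5572, -0.0967, 0.0883]
tool_rot: [0.71, 0.695, 0.064, -0.093]
ft_force: [0.2, -1.0, -5.2]
grip_width: 0.0487
grasp_force: 63.0
```

```bash
python3 - <<'E'
from h import *
g=np.load('g2.npz')
for z in(.05,.031):
    B=block([.56,-.10,z],np.radians(-98.6),'up'); go(B[0]+B[1]@g['p'],B[1]@g['R'])
E
```

```text
slide [-0.029  0.028  0.256] rot [-0.102 -0.428  0.259] n>=0.43 | pos [ 0.5572 -0.0967  0.0883] tgt [ 0.5616 -0.0897  0.024 ] z [-0.039  0.22  -0.975] t 12.7 F [ 0.2 -1.  -5.2] w 0.0487 q [-0.29  0.52  0.11  1.27  0.2   1.29]
slide [-0.046  0.032  0.33 ] rot [-0.102 -0.428  0.259] n>=0.43 | pos [ 0.5572 -0.0967  0.0883] tgt [ 0.5616 -0.0897  0.005 ] z [-0.039  0.22  -0.975] t 12.7 F [ 0.2 -1.  -5.2] w 0.0487 q [-0.29  0.52  0.11  1.27  0.2   1.29]
```

drive_tool(slide=[[-0.005, 0.01, 0.03], [-0.01, 0.015, 0.08], [-0.02, 0.02, 0.14], [-0.025, 0.025, 0.2], [-0.03, 0.028, 0.25], [-0.038, 0.03, 0.29], [-0.044, 0.032, 0.32], [-0.047, 0.032, 0.332]], rotation=[[-0.02, -0.09, 0.06], [-0.05, -0.2, 0.12], [-0.08, -0.32, 0.2], [-0.1, -0.43, 0.26], [-0.1, -0.43, 0.26], [-0.1, -0.43, 0.26], [-0.1, -0.43, 0.26], [-0.1, -0.43, 0.26]])

```text
clock: 13.7
eef_pos: [0.5628, -0.0923, 0.0046]
tool_rot: [0.759, 0.651, -0.001, -0.004]
ft_force: [-4.4, 0.1, 8.8]
grip_width: 0.0486
grasp_force: 64.7
```

```bash
python3 - <<'E'
from h import *
g=np.load('g2.npz')
B=block([.56,-.10,.03],np.radians(-98.6),'up'); go(B[0]+B[1]@g['p'],B[1]@g['R'])
E
```

```text
slide [ 0.009 -0.006  0.002] rot [ 0.001  0.002 -0.004] n>=0.01 | pos [ 0.5628 -0.0923  0.0046] tgt [ 0.5616 -0.0897  0.004 ] z [-0.007  0.004 -1.   ] t 13.7 F [-4.4  0.1  8.8] w 0.0486 q [-0.16  0.53 -0.08  0.97  0.    1.56]
```

drive_tool(slide=[[0, 0, 0], [0, 0, 0], [0, 0, 0], [0, 0, 0], [0, 0, -0.01], [0, 0, -0.02], [0, 0, -0.03], [0, 0, -0.03]], rotation=[[0, 0, 0], [0, 0, 0], [0, 0, 0], [0, 0, 0], [0, 0.1, 0], [0, 0.2, 0], [0, 0.3, 0], [0, 0.4, 0]], gripper=1)

```text
clock: 14.7
eef_pos: [0.5637, -0.0918, 0.0126]
tool_rot: [0.755, 0.648, 0.076, -0.068]
ft_force: [0.1, -0.9, -0.6]
grip_width: 0.0856
grasp_force: 0.0
```

```bash
python3 - <<'E'
from h import *
snap('wrist','w7');P=pts(['w7'],[.44,-.25,.01],[.68,0.05,.12])
p,T=fit(P,*block([.56,-.10,.03],np.radians(-98.6),'up')); np.savez('b3.npz',p=p,T=T)
print(np.degrees(np.arctan2(T[1,0],T[0,0])))
go(*tool((p,T),[-.006,0,-.002],1,20,0))
E
```

```text
w7 26741 fit pos [ 0.5627 -0.0907  0.0311] x [-0.12  -0.993  0.002] y [ 0.993 -0.12  -0.001] z [0.001 0.002 1.   ] med|d| 0.0005 26741
-96.9155890468865
slide [ 0.057 -0.005  0.015] rot [ 0.009  0.285 -0.067] n>=0.29 | pos [ 0.5632 -0.0931  0.0121] tgt [ 0.5642 -0.0784  0.0112] z [ 0.025  0.201 -0.979] t 14.75 F [-0.3 -1.  -0.5] w 0.0853 q [-0.28  0.54 -0.06  1.    0.2   1.44]
```

```bash
python3 - <<'E'
from h import *
b=np.load('b3.npz')
snap('scene','s3');snap('side','d3')
for f in('s3','d3','w7'):
    P=pts([f],[.49,-.17,.01],[.63,0.03,.064]);p,T=fit(P,b['p'],b['T'])
    k=P[abs(P[:,2]-.06)<.003];print(f,'top',(k@b['T'][:,0]).min()-b['p']@b['T'][:,0],(k@b['T'][:,0]).max()-b['p']@b['T'][:,0])
E
```

```text
s3 1177 fit pos [ 0.5605 -0.1035  0.0297] x [-0.149 -0.989 -0.003] y [ 0.989 -0.149 -0.002] z [ 0.001 -0.003  1.   ] med|d| 0.0007 1177
s3 top -0.03753958728244938 0.06352166940228539
d3 649 fit pos [ 0.5628 -0.1028  0.029 ] x [-0.145 -0.989  0.004] y [ 0.989 -0.145 -0.   ] z [0.001 0.003 1.   ] med|d| 0.0011 649
d3 top -0.03773384630883657 0.06458432801703522
w7 25033 fit pos [ 0.5626 -0.0911  0.031 ] x [-0.149 -0.989  0.002] y [ 0.989 -0.149 -0.001] z [0.001 0.001 1.   ] med|d| 0.0004 25033
w7 top -0.03794841420669004 0.05157695770227247
```

```bash
cat >> h.py <<'E'
B3=block([.5615,-.1028,.03],np.radians(-98.5),'up')
E
python3 - <<'E'
from h import *
go(*tool(B3,[-.006,0,-.002],1,20,0))
E
```

```text
slide [ 0.006 -0.001  0.009] rot [-0.009  0.294 -0.014] n>=0.29 | pos [ 0.5632 -0.0924  0.012 ] tgt [ 0.5633 -0.0904  0.0101] z [ 0.025  0.199 -0.98 ] t 14.85 F [-1.  -0.4 -0.1] w 0.0855 q [-0.28  0.54 -0.06  1.    0.2   1.44]
```

drive_tool(slide=[[0, 0, 0], [0.003, 0, 0.005], [0.006, 0, 0.01], [0.006, 0, 0.01], [0.006, 0, 0.01], [0.006, 0, 0.01], [0.006, 0, 0.01], [0.006, 0, 0.01]], rotation=[[0, 0.1, 0], [0, 0.2, -0.01], [-0.01, 0.29, -0.01], [-0.01, 0.29, -0.01], [-0.01, 0.29, -0.01], [-0.01, 0.29, -0.01], [-0.01, 0.29, -0.01], [-0.01, 0.29, -0.01]])

```text
clock: 15.85
eef_pos: [0.5636, -0.0896, 0.0101]
tool_rot: [0.746, 0.643, 0.131, -0.113]
ft_force: [-0.1, 0.2, -0.7]
grip_width: 0.0854
grasp_force: 0.0
```

drive_tool(slide=[[0, 0, 0], [0, 0, 0], [0, 0, 0], [0, 0, 0], [0, 0, 0], [0, 0, 0], [0, 0, 0], [0, 0, 0]], rotation=[[0, 0, 0], [0, 0, 0], [0, 0, 0], [0, 0, 0], [0, 0, 0], [0, 0, 0], [0, 0, 0], [0, 0, 0]], gripper=0)

```text
clock: 16.85
eef_pos: [0.5639, -0.0903, 0.0104]
tool_rot: [0.746, 0.643, 0.131, -0.112]
ft_force: [-0.7, -3.7, 4.2]
grip_width: 0.0484
grasp_force: 64.4
```

```bash
python3 - <<'E'
from h import *
go(*tool(B3,[-.006,0,-.002],1,20,0));o=bot.get_obs();Tt=R.from_quat(o['tool_rot']).as_matrix()
rel=B3[1].T@Tt;relp=B3[1].T@(np.array(o['eef_pos'])-B3[0]);relp[1]=0
print('grasp pt',relp-G*rel[:,2],rel.round(3).tolist(),o['grasp_force'])
np.savez('g3.npz',R=rel,p=relp)
go(np.array(o['eef_pos'])+[0,0,.07],Tt)
for z in(.12,.05):
    B=block([.56,-.1,z],np.radians(81.5),'stand');go(B[0]+B[1]@relp,B[1]@rel)
E
```

```text
slide [-0.001 -0.002  0.001] rot [ 0.002  0.004 -0.001] n>=0.00 | pos [ 0.5639 -0.0903  0.0104] tgt [ 0.5633 -0.0904  0.0101] z [ 0.051  0.336 -0.94 ] t 16.85 F [-0.7 -3.7  4.2] w 0.0484 q [-0.36  0.57 -0.05  1.03  0.34  1.35]
grasp pt [-6.28023818e-03 -2.08613411e-05 -1.76493983e-03] [[-0.94, 0.001, -0.34], [0.001, 1.0, 0.001], [0.34, 0.001, -0.94]] 64.3647837638855
slide [ 0.095  0.    -0.263] rot [-0.  0.  0.] n>=0.28 | pos [ 0.5639 -0.0903  0.0104] tgt [ 0.5639 -0.0903  0.0804] z [ 0.051  0.336 -0.94 ] t 16.85 F [-0.7 -3.7  4.2] w 0.0484 q [-0.36  0.57 -0.05  1.03  0.34  1.35]
slide [ 0.02  -0.009 -0.405] rot [-2.000e-03 -3.142e+00 -3.000e-03] n>=3.14 | pos [ 0.5639 -0.0903  0.0104] tgt [ 0.5571 -0.1194  0.1073] z [ 0.051  0.336 -0.94 ] t 16.85 F [-0.7 -3.7  4.2] w 0.0484 q [-0.36  0.57 -0.05  1.03  0.34  1.35]
slide [-0.076 -0.01  -0.142] rot [-2.000e-03 -3.142e+00 -3.000e-03] n>=3.14 | pos [ 0.5639 -0.0903  0.0104] tgt [ 0.5571 -0.1194  0.0373] z [ 0.051  0.336 -0.94 ] t 16.85 F [-0.7 -3.7  4.2] w 0.0484 q [-0.36  0.57 -0.05  1.03  0.34  1.35]
```

Good grip (48.4 mm, the same as the grip that held). Lift straight, then turn.

drive_tool(slide=[[0.005, 0, -0.015], [0.02, 0, -0.05], [0.04, 0, -0.1], [0.06, 0, -0.16], [0.08, 0, -0.22], [0.1, 0, -0.28], [0.11, 0, -0.33], [0.12, 0, -0.36]], rotation=[[0, 0, 0], [0, 0, 0], [0, 0, 0], [0, -0.03, 0], [0, -0.1, 0], [0, -0.2, 0], [0, -0.32, 0], [0, -0.45, 0]])

```text
clock: 17.85
eef_pos: [0.5639, -0.0921, 0.1072]
tool_rot: [0.756, 0.651, 0.046, -0.038]
ft_force: [0.3, 0.7, -5.9]
grip_width: 0.0481
grasp_force: 63.1
```

drive_tool(slide=[[0, 0, 0], [0, 0, 0], [0, 0, 0], [0, 0, 0], [0, 0, 0], [0, 0, 0], [0, 0, 0], [0, 0, 0]], rotation=[[0, -0.12, 0], [0, -0.26, 0], [0, -0.4, 0], [0, -0.54, 0], [0, -0.68, 0], [0, -0.8, 0], [0, -0.92, 0], [0, -1, 0]])

```text
clock: 18.85
eef_pos: [0.5636, -0.0903, 0.1058]
tool_rot: [0.744, 0.641, -0.141, 0.123]
ft_force: [0.2, -0.2, -5.6]
grip_width: 0.0483
grasp_force: 63.2
```

```bash
python3 - <<'E'
from h import *
g=np.load('g3.npz');B=block([.56,-.1,.13],np.radians(81.5),'stand');go(B[0]+B[1]@g['p'],B[1]@g['R'])
E
```

```text
slide [-0.128 -0.009  0.001] rot [ 0.000e+00 -1.695e+00 -1.000e-03] n>=1.70 | pos [ 0.5636 -0.0903  0.1058] tgt [ 0.5571 -0.1194  0.1173] z [-0.053 -0.363 -0.93 ] t 18.85 F [ 0.2 -0.2 -5.6] w 0.0483 q [ 0.06  0.48  0.07  1.23 -0.37  1.79]
```

drive_tool(slide=[[-0.02, 0, 0], [-0.03, 0, 0], [-0.05, 0, 0], [-0.07, 0, 0], [-0.08, -0.005, 0], [-0.1, -0.009, 0], [-0.12, -0.009, 0], [-0.128, -0.009, 0]], rotation=[[0, -0.12, 0], [0, -0.26, 0], [0, -0.4, 0], [0, -0.54, 0], [0, -0.68, 0], [0, -0.8, 0], [0, -0.92, 0], [0, -1, 0]])

```text
clock: 19.85
eef_pos: [0.5571, -0.1199, 0.1169]
tool_rot: [0.687, 0.591, -0.321, 0.277]
ft_force: [-0.5, 0.7, -5.4]
grip_width: 0.0483
grasp_force: 63.3
```

```bash
python3 - <<'E'
from h import *
g=np.load('g3.npz')
for z in (.1,.053):
    B=block([.56,-.1,z],np.radians(81.5),'stand');go(B[0]+B[1]@g['p'],B[1]@g['R'])
E
```

```text
slide [ 0.092 -0.     0.075] rot [-0.002 -0.696 -0.003] n>=0.70 | pos [ 0.5571 -0.1199  0.1169] tgt [ 0.5571 -0.1194  0.0873] z [-0.113 -0.76  -0.641] t 19.85 F [-0.5  0.7 -5.4] w 0.0483 q [ 0.23  0.69  0.15  1.45 -0.79  2.13]
slide [ 0.237 -0.001  0.195] rot [-0.002 -0.696 -0.003] n>=0.70 | pos [ 0.5571 -0.1199  0.1169] tgt [ 0.5571 -0.1194  0.0403] z [-0.113 -0.76  -0.641] t 19.85 F [-0.5  0.7 -5.4] w 0.0483 q [ 0.23  0.69  0.15  1.45 -0.79  2.13]
```

drive_tool(slide=[[0.0, 0, 0], [0.02, 0, 0.01], [0.04, 0, 0.03], [0.07, 0, 0.05], [0.09, 0, 0.07], [0.12, 0, 0.1], [0.15, 0, 0.12], [0.16, 0, 0.13]], rotation=[[0, -0.1, 0], [0, -0.22, 0], [0, -0.36, 0], [0, -0.5, 0], [0, -0.62, 0], [0, -0.696, 0], [0, -0.696, 0], [0, -0.696, 0]])

```text
clock: 20.85
eef_pos: [0.5571, -0.1204, 0.0648]
tool_rot: [0.621, 0.534, -0.435, 0.375]
ft_force: [0.3, 0.0, -4.1]
grip_width: 0.0485
grasp_force: 63.5
```

```bash
python3 - <<'E'
from h import *
g=np.load('g3.npz')
for z in (.05,):
    B=block([.56,-.1,z],np.radians(81.5),'stand');go(B[0]+B[1]@g['p'],B[1]@g['R'])
o=bot.get_obs();Tt=R.from_quat(o['tool_rot']).as_matrix();T0=Tt@g['R'].T;p0=o['eef_pos']-T0@g['p']
snap('scene','s4');snap('side','d4')
P=pts(['s4','d4'],[.49,-.16,.01],[.63,-.06,.2]);k=(sdf((P-p0)@T0)<.006);print(k.sum());fit(P[k],p0,T0);print(p0,T0[:,0],T0[:,2])
E
```

```text
slide [ 0.105 -0.001  0.034] rot [-0.002  0.    -0.002] n>=0.11 | pos [ 0.5571 -0.1204  0.0648] tgt [ 0.5571 -0.1194  0.0373] z [-0.139 -0.93  -0.34 ] t 20.85 F [ 0.3  0.  -4.1] w 0.0485 q [ 0.32  1.02  0.28  1.73 -1.    2.55]
s4 1513 d4 1045 2493
fit pos [ 0.5593 -0.1008  0.0775] x [-0.001 -0.004  1.   ] y [ 0.988 -0.151  0.   ] z [0.151 0.988 0.004] med|d| 0.0009 2493
[ 0.55997684 -0.10093876  0.07753959] [-4.43411863e-04  2.69177216e-04  9.99999865e-01] [ 1.49292947e-01  9.88792990e-01 -1.99962307e-04]
```

drive_tool(slide=[[0.02, 0, 0.006], [0.04, 0, 0.012], [0.06, 0, 0.019], [0.08, 0, 0.026], [0.09, 0, 0.029], [0.098, 0, 0.032], [0.104, 0, 0.034], [0.108, 0, 0.035]], rotation=[[0, 0, 0], [0, 0, 0], [0, 0, 0], [0, 0, 0], [0, 0, 0], [0, 0, 0], [0, 0, 0], [0, 0, 0]])

```text
clock: 21.95
eef_pos: [0.5569, -0.1198, 0.0369]
tool_rot: [0.62, 0.534, -0.436, 0.375]
ft_force: [-0.5, 0.4, -1.5]
grip_width: 0.0487
grasp_force: 63.8
```

```bash
python3 - <<'E'
from h import *
g=np.load('g3.npz')
B=block([.56,-.1,.05],np.radians(81.5),'stand');go(B[0]+B[1]@g['p'],B[1]@g['R'])
E
```

```text
slide [-0.001  0.001 -0.002] rot [-0.003  0.004  0.001] n>=0.00 | pos [ 0.5569 -0.1198  0.0369] tgt [ 0.5571 -0.1194  0.0373] z [-0.139 -0.931 -0.338] t 21.95 F [-0.5  0.4 -1.5] w 0.0487 q [ 0.32  1.06  0.29  1.7  -1.    2.55]
```

drive_tool(slide=[[0, 0, 0], [0, 0, 0], [0, 0, 0], [0, 0, 0], [0, 0, 0], [0, 0, -0.05], [0, 0, -0.12], [0, 0, -0.2]], rotation=[[0, 0, 0], [0, 0, 0], [0, 0, 0], [0, 0, 0], [0, 0, 0], [0, 0, 0], [0, 0, 0], [0, 0, 0]], gripper=1)

```text
clock: 22.95
eef_pos: [0.5639, -0.0723, 0.0541]
tool_rot: [0.62, 0.534, -0.436, 0.375]
ft_force: [0.5, -0.5, 1.0]
grip_width: 0.0853
grasp_force: 0.0
```

```bash
python3 - <<'E'
from h import *
b=block([.56,-.1,.05],np.radians(81.5),'stand')
snap('scene','s5');snap('side','d5')
P=pts(['s5','d5'],[.49,-.16,.01],[.63,-.06,.11]);k=(sdf((P-b[0])@b[1])<.01);p,T=fit(P[k],*b)
np.savez('b5.npz',p=p,T=T)
go(p+[0,0,.25],frame([np.cos(1.42),np.sin(1.42),0],[0,0,-1]))
go(*tool((p,T),[-.012,0,-.012],2,28,.12))
E
```

```text
s5 1302 d5 909 fit pos [ 0.5591 -0.0994  0.0496] x [ 0.002 -0.004  1.   ] y [ 0.99  -0.144 -0.002] z [0.144 0.99  0.004] med|d| 0.0010 2211
slide [-0.962 -0.005 -0.224] rot [0.009 2.449 0.007] n>=2.45 | pos [ 0.565  -0.0708  0.0543] tgt [ 0.5591 -0.0994  0.2996] z [-0.136 -0.931 -0.34 ] t 23.05 F [ 0.8 -0.3 -0.2] w 0.0856 q [ 0.39  1.08  0.39  1.83 -0.95  2.62]
slide [-0.291 -0.006  0.45 ] rot [ 1.000e-02  4.621e+00 -4.000e-03] n>=4.62 | pos [ 0.565  -0.0708  0.0543] tgt [ 0.5446 -0.1997  0.0846] z [-0.136 -0.931 -0.34 ] t 23.05 F [ 0.8 -0.3 -0.2] w 0.0856 q [ 0.39  1.08  0.39  1.83 -0.95  2.62]
```

drive_tool(slide=[[0, 0, -0.08], [0, 0, -0.16], [-0.15, 0, -0.2], [-0.3, 0, -0.22], [-0.48, 0, -0.24], [-0.66, 0, -0.24], [-0.8, 0, -0.2], [-0.85, 0, -0.15]], rotation=[[0, 0, 0], [0, 0.1, 0], [0, 0.25, 0], [0, 0.4, 0], [0, 0.55, 0], [0, 0.7, 0], [0, 0.85, 0], [0, 1, 0]])

```text
clock: 24.05
eef_pos: [0.5587, -0.1104, 0.2692]
tool_rot: [0.709, 0.61, -0.266, 0.232]
ft_force: [-0.2, -0.5, -1.4]
grip_width: 0.0854
grasp_force: 0.0
```

```bash
python3 - <<'E'
from h import *
b=np.load('b5.npz'); go(*tool((b['p'],b['T']),[-.012,0,-.012],2,28,.12)); go(b['p']+[-.03,-.15,.2],tool((b['p'],b['T']),[0,0,0],2,90)[1])
E
```

```text
slide [ 0.217 -0.006  0.793] rot [ 0.018  3.616 -0.007] n>=3.62 | pos [ 0.5587 -0.1104  0.2692] tgt [ 0.5446 -0.1997  0.0846] z [-0.095 -0.654 -0.751] t 24.05 F [-0.2 -0.5 -1.4] w 0.0854 q [ 0.19  0.51  0.37  1.71 -0.67  2.01]
slide [-0.374 -0.035  0.434] rot [ 0.01   1.452 -0.014] n>=1.45 | pos [ 0.5587 -0.1104  0.2692] tgt [ 0.5291 -0.2494  0.2496] z [-0.095 -0.654 -0.751] t 24.05 F [-0.2 -0.5 -1.4] w 0.0854 q [ 0.19  0.51  0.37  1.71 -0.67  2.01]
```

drive_tool(slide=[[-0.04, 0, 0.05], [-0.08, 0, 0.1], [-0.13, 0, 0.16], [-0.18, 0, 0.22], [-0.23, 0, 0.28], [-0.28, -0.01, 0.34], [-0.33, -0.02, 0.4], [-0.37, -0.02, 0.43]], rotation=[[0, 0.14, 0], [0, 0.28, 0], [0, 0.42, 0], [0, 0.56, 0], [0, 0.7, 0], [0, 0.85, 0], [0, 1, 0], [0, 1, 0]])

```text
clock: 25.05
eef_pos: [0.5312, -0.2501, 0.2473]
tool_rot: [0.754, 0.647, -0.086, 0.073]
ft_force: [-0.5, 0.3, 0.7]
grip_width: 0.0853
grasp_force: 0.0
```

drive_tool(slide=[[0, 0, 0.0], [0, 0, 0.0], [0, 0, 0.0], [0, 0, 0.0], [0, 0, 0.0], [0, 0, 0.0], [0, 0, 0], [0, 0, 0]], rotation=[[0, 0.14, 0], [0, 0.28, 0], [0, 0.42, 0], [0, 0.56, 0], [0, 0.7, 0], [0, 0.85, 0], [0, 1, 0], [0, 1, 0]])

```text
clock: 26.05
eef_pos: [0.532, -0.2485, 0.2457]
tool_rot: [0.751, 0.646, 0.103, -0.09]
ft_force: [1.7, 0.4, -0.7]
grip_width: 0.0857
grasp_force: 0.0
```

```bash
python3 - <<'E'
from h import *
b=np.load('b5.npz')
for t in(28,33,40):go(*tool((b['p'],b['T']),[-.012,0,-.012],2,t,.09))
E
```

```text
slide [0.105 0.022 0.757] rot [ 0.006  1.624 -0.01 ] n>=1.62 | pos [ 0.532  -0.2485  0.2457] tgt [ 0.5484 -0.1734  0.0706] z [ 0.038  0.268 -0.963] t 26.05 F [ 1.7  0.4 -0.7] w 0.0857 q [-0.58  0.51  0.5   1.68  0.25  1.13]
slide [0.123 0.022 0.74 ] rot [ 0.006  1.449 -0.01 ] n>=1.45 | pos [ 0.532  -0.2485  0.2457] tgt [ 0.5488 -0.1704  0.076 ] z [ 0.038  0.268 -0.963] t 26.05 F [ 1.7  0.4 -0.7] w 0.0857 q [-0.58  0.51  0.5   1.68  0.25  1.13]
slide [0.15  0.022 0.719] rot [ 0.005  1.205 -0.01 ] n>=1.20 | pos [ 0.532  -0.2485  0.2457] tgt [ 0.5496 -0.1653  0.0829] z [ 0.038  0.268 -0.963] t 26.05 F [ 1.7  0.4 -0.7] w 0.0857 q [-0.58  0.51  0.5   1.68  0.25  1.13]
```

drive_tool(slide=[[0.0, 0.01, 0.1], [0.0, 0.02, 0.2], [0.0, 0.02, 0.3], [0.0, 0.02, 0.4], [0.0, 0.02, 0.5], [0.02, 0.02, 0.58], [0.04, 0.02, 0.63], [0.05, 0.02, 0.66]], rotation=[[0, 0.14, 0], [0, 0.28, 0], [0, 0.42, 0], [0, 0.56, 0], [0, 0.7, 0], [0, 0.85, 0], [0, 0.95, 0], [0, 1, 0]])

```text
clock: 27.05
eef_pos: [0.5459, -0.1914, 0.091]
tool_rot: [0.701, 0.604, 0.286, -0.247]
ft_force: [0.3, -0.3, 0.7]
grip_width: 0.0853
grasp_force: 0.0
```

```bash
python3 - <<'E'
from h import *
b=np.load('b5.npz')
for t in(28,34):go(*tool((b['p'],b['T']),[-.012,0,-.012],2,t,.08))
go(*tool((b['p'],b['T']),[-.012,0,-.014],2,34,0))
E
```

```text
slide [ 0.007 -0.001  0.147] rot [ 0.006  0.621 -0.002] n>=0.62 | pos [ 0.5459 -0.1914  0.091 ] tgt [ 0.5497 -0.1647  0.0659] z [ 0.102  0.693 -0.714] t 27.05 F [ 0.3 -0.3  0.7] w 0.0853 q [-0.7   0.8   0.37  1.61  0.64  0.86]
slide [ 0.032 -0.001  0.141] rot [ 0.006  0.411 -0.002] n>=0.41 | pos [ 0.5459 -0.1914  0.091 ] tgt [ 0.5501 -0.1615  0.0714] z [ 0.102  0.693 -0.714] t 27.05 F [ 0.3 -0.3  0.7] w 0.0853 q [-0.7   0.8   0.37  1.61  0.64  0.86]
slide [ 0.091 -0.002  0.448] rot [ 0.006  0.411 -0.002] n>=0.46 | pos [ 0.5459 -0.1914  0.091 ] tgt [ 0.5593 -0.0976  0.027 ] z [ 0.102  0.693 -0.714] t 27.05 F [ 0.3 -0.3  0.7] w 0.0853 q [-0.7   0.8   0.37  1.61  0.64  0.86]
```

drive_tool(slide=[[0.0, 0.0, 0.02], [0.0, 0.0, 0.04], [0.01, 0.0, 0.07], [0.015, 0.0, 0.1], [0.015, 0.0, 0.12], [0.015, 0.0, 0.14], [0.015, 0.0, 0.14], [0.015, 0.0, 0.14]], rotation=[[0, 0.14, 0], [0, 0.28, 0], [0, 0.42, 0], [0, 0.55, 0], [0, 0.55, 0], [0, 0.55, 0], [0, 0.55, 0], [0, 0.55, 0]])

```text
clock: 28.05
eef_pos: [0.5503, -0.1656, 0.0704]
tool_rot: [0.656, 0.565, 0.38, -0.326]
ft_force: [0.0, -1.0, -0.0]
grip_width: 0.0855
grasp_force: 0.0
```

```bash
python3 - <<'E'
from h import *
b=np.load('b5.npz')
snap('wrist','w8');P=pts(['w8'],[.49,-.16,.008],[.63,-.04,.11]);k=sdf((P-b['p'])@b['T'])<.01;p,T=fit(P[k],b['p'],b['T'])
np.savez('b6.npz',p=p,T=T)
go(*tool((p,T),[-.012,0,-.014],2,30,0))
E
```

```text
w8 11299 fit pos [ 0.5595 -0.0999  0.0504] x [0.001 0.002 1.   ] y [ 0.989 -0.148 -0.001] z [ 0.148  0.989 -0.002] med|d| 0.0003 11299
slide [-0.006 -0.003  0.321] rot [ 0.003 -0.007  0.005] n>=0.32 | pos [ 0.5503 -0.1657  0.0703] tgt [ 0.5598 -0.0975  0.0289] z [ 0.129  0.857 -0.499] t 28.1 F [-0.5  0.3 -0.1] w 0.0851 q [-0.74  1.    0.46  1.8   0.81  0.64]
```

drive_tool(slide=[[0.0, -0.003, 0.05], [0.004, -0.003, 0.1], [0.008, -0.003, 0.16], [0.01, -0.003, 0.22], [0.012, -0.003, 0.28], [0.012, -0.003, 0.33], [0.012, -0.003, 0.352], [0.012, -0.003, 0.352]], rotation=[[0, 0, 0], [0, 0, 0], [0, 0, 0], [0, 0, 0], [0, 0, 0], [0, 0, 0], [0, 0, 0], [0, 0, 0]])

```text
clock: 29.1
eef_pos: [0.5606, -0.088, 0.0281]
tool_rot: [0.656, 0.565, 0.38, -0.327]
ft_force: [-0.3, 0.1, -0.4]
grip_width: 0.0857
grasp_force: 0.0
```

```bash
python3 - <<'E'
from h import *
b=np.load('b6.npz');go(*tool((b['p'],b['T']),[-.012,0,-.005],2,30,0))
E
```

```text
slide [ 0.002  0.003 -0.003] rot [ 0.    -0.009  0.001] n>=0.01 | pos [ 0.5606 -0.088   0.0281] tgt [ 0.5612 -0.0886  0.0289] z [ 0.128  0.858 -0.498] t 29.1 F [-0.3  0.1 -0.4] w 0.0857 q [-0.64  0.96  0.25  1.55  0.87  0.75]
```

drive_tool(slide=[[0, 0, 0], [0, 0, 0], [0, 0, 0], [0, 0, 0], [0, 0, 0], [0, 0, 0], [0, 0, 0], [0, 0, 0]], rotation=[[0, 0, 0], [0, 0, 0], [0, 0, 0], [0, 0, 0], [0, 0, 0], [0, 0, 0], [0, 0, 0], [0, 0, 0]], gripper=0)

```text
clock: 30.1
eef_pos: [0.5611, -0.0893, 0.0287]
tool_rot: [0.656, 0.565, 0.38, -0.326]
ft_force: [-1.3, -5.1, 4.2]
grip_width: 0.0466
grasp_force: 61.3
```

```bash
python3 - <<'E'
from h import *
b=np.load('b6.npz')
snap('wrist','w9');P=pts(['w9'],[.49,-.16,.008],[.63,-.04,.11]);k=sdf((P-b['p'])@b['T'])<.01;p,T=fit(P[k],b['p'],b['T'])
o=bot.get_obs();Tt=R.from_quat(o['tool_rot']).as_matrix()
rel=T.T@Tt;relp=T.T@(o['eef_pos']-p);print('grasp',relp-G*rel[:,2],rel.round(3).tolist(),o['grasp_force'])
np.savez('g4.npz',R=rel,p=relp,bp=p,bT=T)
go(o['eef_pos']+np.array([0,0,.12]),Tt)
for h in(.12,.048):
    B=block([.4684,.1605,h],FIX,'seat');go(B[0]+B[1]@relp,B[1]@rel)
E
```

```text
w9 26640 fit pos [ 0.559  -0.0991  0.0507] x [0.002 0.003 1.   ] y [ 0.988 -0.154 -0.002] z [ 0.154  0.988 -0.003] med|d| 0.0003 25241
grasp [-0.01251645  0.00064041 -0.00639345] [[0.869, 0.003, -0.496], [-0.005, 1.0, -0.002], [0.496, 0.004, 0.869]] 61.28680944442749
slide [ 0.416  0.001 -0.239] rot [ 0.  0. -0.] n>=0.48 | pos [ 0.5611 -0.0893  0.0287] tgt [ 0.5611 -0.0893  0.1487] z [ 0.13   0.857 -0.498] t 30.15 F [-1.5 -5.3  4.5] w 0.0465 q [-0.64  0.96  0.25  1.55  0.87  0.75]
slide [ 0.703 -0.522  0.571] rot [-0.048 -3.132  0.225] n>=3.13 | pos [ 0.5611 -0.0893  0.0287] tgt [0.4634 0.1391 0.1099] z [ 0.13   0.857 -0.498] t 30.15 F [-1.5 -5.3  4.5] w 0.0465 q [-0.64  0.96  0.25  1.55  0.87  0.75]
slide [ 0.454 -0.523  0.714] rot [-0.048 -3.132  0.225] n>=3.13 | pos [ 0.5611 -0.0893  0.0287] tgt [0.4634 0.1391 0.0379] z [ 0.13   0.857 -0.498] t 30.15 F [-1.5 -5.3  4.5] w 0.0465 q [-0.64  0.96  0.25  1.55  0.87  0.75]
```

Grip width is 46.5 mm, less than in the grips that held (48.4), so it is somewhat shallow. I'll regrasp 5 mm deeper.

drive_tool(slide=[[0, 0, 0], [0, 0, 0], [0, 0, 0], [0, 0, 0], [0.005, 0.002, 0.009], [0.01, 0.003, 0.018], [0.01, 0.003, 0.018], [0.01, 0.003, 0.018]], rotation=[[0, 0, 0], [0, 0, 0], [0, 0, 0], [0, 0, 0], [0, 0, 0], [0, 0, 0], [0, 0, 0], [0, 0, 0]], gripper=1)

```text
clock: 31.15
eef_pos: [0.5622, -0.0835, 0.0282]
tool_rot: [0.656, 0.565, 0.38, -0.327]
ft_force: [0.2, 0.1, 1.1]
grip_width: 0.0853
grasp_force: 0.0
```

drive_tool(slide=[[0, 0, 0], [0, 0, 0], [0, 0, 0], [0, 0, 0], [0, 0, 0], [0, 0, 0], [0, 0, 0], [0, 0, 0]], rotation=[[0, 0, 0], [0, 0, 0], [0, 0, 0], [0, 0, 0], [0, 0, 0], [0, 0, 0], [0, 0, 0], [0, 0, 0]], gripper=0)

```text
clock: 32.15
eef_pos: [0.5622, -0.0837, 0.0283]
tool_rot: [0.656, 0.565, 0.38, -0.327]
ft_force: [-2.5, -2.8, 3.4]
grip_width: 0.048
grasp_force: 61.8
```

```bash
python3 - <<'E'
from h import *
b=np.load('b6.npz')
snap('wrist','w9');P=pts(['w9'],[.49,-.16,.008],[.63,-.04,.11]);k=sdf((P-b['p'])@b['T'])<.01;p,T=fit(P[k],b['p'],b['T'])
o=bot.get_obs();Tt=R.from_quat(o['tool_rot']).as_matrix()
rel=T.T@Tt;relp=T.T@(o['eef_pos']-p);print('grasp',relp-G*rel[:,2],rel.round(3).tolist(),o['grasp_force'])
np.savez('g4.npz',R=rel,p=relp,bp=p,bT=T)
go(o['eef_pos']+np.array([0,0,.12]),Tt)
E
```

```text
w9 27932 fit pos [ 0.5595 -0.0991  0.0507] x [0.002 0.002 1.   ] y [ 0.989 -0.151 -0.002] z [ 0.151  0.989 -0.003] med|d| 0.0003 26511
grasp [-0.01291855  0.00048014 -0.00078397] [[0.869, 0.002, -0.496], [-0.003, 1.0, -0.001], [0.496, 0.002, 0.869]] 61.7788302898407
slide [ 0.416 -0.    -0.239] rot [ 0.  0. -0.] n>=0.48 | pos [ 0.5622 -0.0837  0.0283] tgt [ 0.5622 -0.0837  0.1483] z [ 0.129  0.858 -0.498] t 32.2 F [-1.7 -3.6  5.5] w 0.0475 q [-0.63  0.95  0.25  1.54  0.88  0.76]
```

drive_tool(slide=[[0.015, 0, -0.01], [0.06, 0, -0.035], [0.12, 0, -0.07], [0.19, 0, -0.11], [0.26, 0, -0.15], [0.33, 0, -0.19], [0.39, 0, -0.225], [0.416, 0, -0.24]], rotation=[[0, 0, 0], [0, 0, 0], [0, 0, 0], [0, 0, 0], [0, 0, 0], [0, 0, 0], [0, 0, 0], [0, 0, 0]])

```text
clock: 33.2
eef_pos: [0.5626, -0.0841, 0.1497]
tool_rot: [0.656, 0.565, 0.38, -0.326]
ft_force: [0.8, 0.4, -5.4]
grip_width: 0.0479
grasp_force: 62.1
```

drive_tool(slide=[[0.01, -0.01, 0], [0.02, -0.03, 0], [0.03, -0.05, 0], [0.04, -0.07, 0], [0.06, -0.09, 0], [0.08, -0.11, 0.0], [0.1, -0.13, 0.0], [0.12, -0.15, 0.0]], rotation=[[0, -0.1, 0], [0, -0.22, 0.01], [0, -0.36, 0.02], [0, -0.5, 0.03], [0, -0.64, 0.04], [0, -0.78, 0.05], [-0.01, -0.9, 0.06], [-0.01, -1, 0.07]])

```text
clock: 34.2
eef_pos: [0.5262, -0.0627, 0.1743]
tool_rot: [0.74, 0.616, 0.2, -0.183]
ft_force: [0.1, 0.5, -4.5]
grip_width: 0.0475
grasp_force: 62.4
```

```bash
python3 - <<'E'
from h import *
g=np.load('g4.npz');print(bot.get_obs()['grasp_force'])
B=block([.4684,.1605,.13],FIX,'seat');go(B[0]+B[1]@g['p'],B[1]@g['R'])
E
```

```text
62.36633062362671
slide [ 0.509 -0.384  0.603] rot [-0.047 -2.131  0.164] n>=2.13 | pos [ 0.5262 -0.0627  0.1743] tgt [0.4632 0.1388 0.1143] z [ 0.072  0.517 -0.853] t 34.2 F [ 0.1  0.5 -4.5] w 0.0475 q [-0.45  0.42  0.08  1.41  0.52  1.26]
```

drive_tool(slide=[[0.03, -0.02, 0], [0.06, -0.05, 0.02], [0.1, -0.08, 0.05], [0.14, -0.11, 0.08], [0.18, -0.14, 0.11], [0.22, -0.17, 0.14], [0.26, -0.19, 0.17], [0.28, -0.2, 0.19]], rotation=[[0, -0.12, 0.01], [0, -0.25, 0.02], [0, -0.38, 0.03], [-0.01, -0.52, 0.04], [-0.01, -0.66, 0.05], [-0.02, -0.8, 0.06], [-0.02, -0.92, 0.07], [-0.02, -1, 0.08]])

```text
clock: 35.2
eef_pos: [0.4908, 0.0303, 0.1708]
tool_rot: [0.779, 0.626, 0.01, -0.026]
ft_force: [-0.3, 1.2, -5.2]
grip_width: 0.0476
grasp_force: 62.7
```

```bash
python3 - <<'E'
from h import *
g=np.load('g4.npz')
B=block([.4684,.1605,.13],FIX,'seat');go(B[0]+B[1]@g['p'],B[1]@g['R'])
E
```

```text
slide [ 0.388 -0.195  0.251] rot [-0.031 -1.133  0.088] n>=1.13 | pos [0.4908 0.0303 0.1708] tgt [0.4632 0.1388 0.1143] z [-0.016  0.053 -0.998] t 35.2 F [-0.3  1.2 -5.2] w 0.0476 q [ 0.02  0.25 -0.04  1.3   0.05  1.81]
```

drive_tool(slide=[[0.05, -0.02, 0], [0.1, -0.05, 0.01], [0.15, -0.08, 0.02], [0.2, -0.11, 0.04], [0.25, -0.14, 0.06], [0.3, -0.17, 0.08], [0.35, -0.19, 0.1], [0.388, -0.195, 0.11]], rotation=[[0, -0.12, 0.01], [0, -0.25, 0.02], [0, -0.38, 0.03], [-0.01, -0.52, 0.04], [-0.01, -0.66, 0.05], [-0.02, -0.8, 0.06], [-0.03, -0.92, 0.07], [-0.03, -1, 0.08]])

```text
clock: 36.2
eef_pos: [0.4639, 0.1367, 0.1485]
tool_rot: [0.77, 0.597, -0.179, 0.135]
ft_force: [0.2, -0.3, -5.5]
grip_width: 0.0479
grasp_force: 62.8
```

```bash
python3 - <<'E'
from h import *
g=np.load('g4.npz')
for h in(.09,.06):
    B=block([.4684,.1605,h],FIX,'seat');go(B[0]+B[1]@g['p'],B[1]@g['R'])
E
```

```text
slide [ 0.136 -0.003  0.264] rot [-0.005 -0.131  0.006] n>=0.30 | pos [0.4639 0.1367 0.1485] tgt [0.4632 0.1388 0.0743] z [-0.115 -0.422 -0.899] t 36.2 F [ 0.2 -0.3 -5.5] w 0.0479 q [ 0.51  0.5   0.17  1.57 -0.32  2.39]
slide [ 0.189 -0.002  0.371] rot [-0.005 -0.131  0.006] n>=0.42 | pos [0.4639 0.1367 0.1485] tgt [0.4632 0.1388 0.0443] z [-0.115 -0.422 -0.899] t 36.2 F [ 0.2 -0.3 -5.5] w 0.0479 q [ 0.51  0.5   0.17  1.57 -0.32  2.39]
```

drive_tool(slide=[[0.02, 0, 0.04], [0.05, 0, 0.09], [0.08, 0, 0.15], [0.1, 0, 0.2], [0.12, -0.002, 0.24], [0.14, -0.003, 0.28], [0.155, -0.003, 0.305], [0.162, -0.003, 0.317]], rotation=[[0, -0.03, 0], [0, -0.07, 0], [0, -0.1, 0], [-0.005, -0.131, 0.006], [-0.005, -0.131, 0.006], [-0.005, -0.131, 0.006], [-0.005, -0.131, 0.006], [-0.005, -0.131, 0.006]])

```text
clock: 37.2
eef_pos: [0.4656, 0.137, 0.0605]
tool_rot: [0.765, 0.591, -0.202, 0.157]
ft_force: [0.6, 0.0, -4.9]
grip_width: 0.0477
grasp_force: 62.8
```

```bash
python3 - <<'E'
from h import *
g=np.load('g4.npz')
o=bot.get_obs();Tt=R.from_quat(o['tool_rot']).as_matrix();T0=Tt@g['R'].T;p0=o['eef_pos']-T0@g['p']
print('pred',p0.round(4),T0.round(3).tolist())
for f,n in(('scene','s6'),('side','d6'),('wrist','w10')):
    snap(f,n);P=pts([n],[.38,.07,.036],[.56,.26,.12]);k=abs(sdf((P-p0)@T0))<.008
    if k.sum()>150: fit(P[k],p0,T0)
    # fixture top points fit
    c=load(n);Q=cloud(c);im=c['image'].astype(int);m=(abs(Q[...,2]-.03)<.004)&(im.max(-1)-im.min(-1)<40)&(np.hypot(Q[...,0]-.468,Q[...,1]-.16)<.13);q=Q[m][:,:2]
    e=np.array([np.cos(FIX),np.sin(FIX)]);nrm=np.array([e[1],-e[0]]);d=q-[.4684,.1605];print(n,'fix top ext x',np.percentile(d@e,[.5,99.5]).round(4),'y',np.percentile(d@nrm,[.5,99.5]).round(4),m.sum())
a=cv2.imread('pics/s6.png')[150:270,330:490];b=cv2.imread('pics/d6.png')[160:280,200:360]
cv2.imwrite('pics/v6.png',np.hstack([cv2.resize(a,(400,300),interpolation=2),cv2.resize(b,(400,300),interpolation=2)]))
cv2.imwrite('pics/v6.png',np.vstack([cv2.imread('pics/v6.png'),cv2.resize(cv2.imread('pics/w10.png')[90:330],(800,300))]))
E
```

```text
pred [0.4707 0.1587 0.0762] [[0.254, 0.967, 0.005], [0.967, -0.254, -0.0], [0.001, 0.005, -1.0]]
s6 1537 fit pos [0.4701 0.1582 0.0759] x [0.25  0.968 0.017] y [ 0.968 -0.25   0.003] z [ 0.007  0.015 -1.   ] med|d| 0.0009 1204
s6 fix top ext x [-0.0746  0.1237] y [-0.0506  0.0517] 800
d6 574 fit pos [0.4721 0.1583 0.0755] x [0.239 0.971 0.025] y [ 0.971 -0.239  0.012] z [ 0.018  0.022 -1.   ] med|d| 0.0017 523
d6 fix top ext x [-0.0794  0.0781] y [-0.0485  0.0509] 477
w10 41145 fit pos [0.4704 0.1584 0.0774] x [0.253 0.967 0.013] y [ 0.967 -0.253  0.003] z [ 0.006  0.012 -1.   ] med|d| 0.0003 26976
w10 fix top ext x [-0.0697  0.0764] y [-0.0504  0.0493] 19252
```

View pics/v6.png

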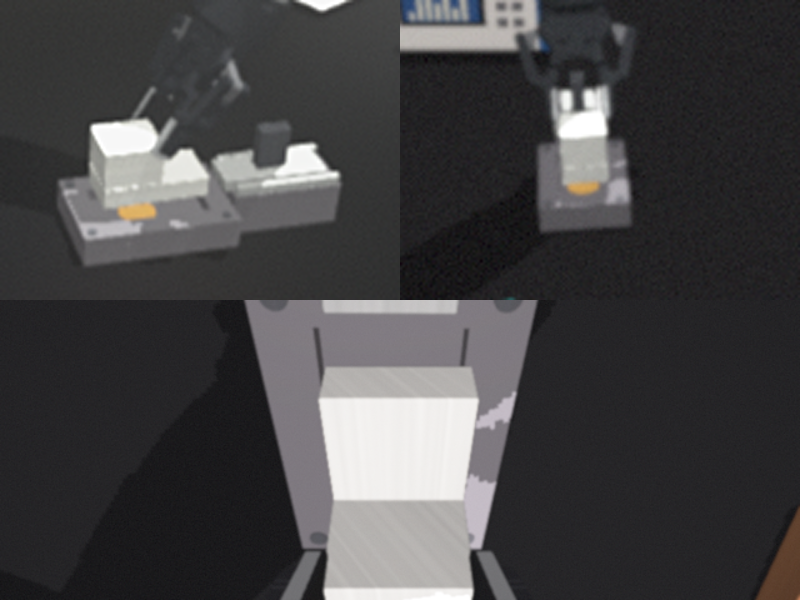

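Picture: the block is over the pocket, broad face down, with the thin end towards the clamp (top-left panel: thin step at (190,175), tab at (270,145)). Next, a tighter fixture centre from the same depth views.

```bash
python3 - <<'E'
from h import *
e=np.array([np.cos(FIX),np.sin(FIX)]);nrm=np.array([e[1],-e[0]])
for n in('w1','w10'):
    c=load(n);Q=cloud(c);im=c['image'].astype(int)
    m=(abs(Q[...,2]-.03)<.004)&(np.hypot(Q[...,0]-.468,Q[...,1]-.16)<.12)&(c['z_map']>0)
    q=Q[m][:,:2]-[.4684,.1605];s=q@e;t=q@nrm;xs=[];L=[];H=[]
    for a in np.arange(-.065,.066,.005):
        k=(abs(s-a)<.0025)
        if k.sum()>30 and t[k].max()-t[k].min()>.09: xs.append(a);L.append(t[k].min());H.append(t[k].max())
    xs=np.array(xs);mid=(np.array(L)+H)/2;pf=np.polyfit(xs,mid,1);print(n,'mid y=%.4f slope %.4f'%(pf[1],pf[0]),'width',np.median(np.array(H)-L))
    far=[s[(abs(t-a)<.002)].max() for a in np.arange(-.045,.046,.005) if (abs(t-a)<.002).sum()>10];near=[s[(abs(t-a)<.002)].min() for a in np.arange(-.045,.046,.005)if (abs(t-a)<.002).sum()>10]
    print(' far',np.round(far,4),'near',np.round(near,4))
    f=(abs(Q[...,2]-.018)<.0035)&(np.hypot(Q[...,0]-.468,Q[...,1]-.16)<.075)&(c['z_map']>0);q=Q[f][:,:2]-[.4684,.1605];s=q@e;t=q@nrm
    print(' floor x',np.percentile(s,[.5,99.5]).round(4),'y',np.percentile(t,[1,99]).round(4),f.sum())
E
```

```text
w1 mid y=-0.0005 slope 0.0058 width 0.10017050354598442
 far [0.0756 0.0755 0.0751 0.1158 0.0753 0.0754 0.0743 0.0683 0.0685 0.0683
 0.0679 0.0682 0.0679 0.0682 0.0679 0.0751 0.0748 0.075  0.0747] near [-0.0745 -0.0739 -0.0743 -0.0741 -0.0737 -0.0738 -0.0744 -0.0739 -0.0742
 -0.0739 -0.0742 -0.0736 -0.0747 -0.0746 -0.0744 -0.0744 -0.0747 -0.0741
 -0.075 ]
 floor x [-0.0527  0.0524] y [-0.0505  0.0278] 3423
w10 mid y=-0.0007 slope 0.0056 width 0.10015970641885885
 far [0.0769 0.0768 0.0768 0.0715 0.0721 0.0597 0.0595 0.0598 0.0597 0.0594
 0.0593 0.059  0.0595 0.0591 0.0716 0.0709 0.0763 0.0763 0.0763] near [-0.0733 -0.0741 -0.0665 -0.0422  0.0537  0.054   0.054   0.0537  0.054
  0.0539  0.0538  0.0539  0.0535  0.0537  0.0542  0.0341 -0.0432 -0.0673
 -0.0736]
 floor x [0.0319 0.0485] y [-0.0283  0.0274] 3520
```

```bash
python3 - <<'E'
from h import *
o=bot.get_obs();Tt=R.from_quat(o['tool_rot'])
dT=R.from_rotvec([0,0,np.radians(-.3)])
# keep block centre as pivot
b=np.array([.4704,.1584,.0765]);p=o['eef_pos'];q=b+dT.apply(p-b)
for dz in(0,-.012,-.029): go(q+np.array([-.0023,.0035,dz]),(dT*Tt*R.from_rotvec([0,-.005,0])).as_matrix())
E
```

```text
slide [ 0.01  -0.013 -0.006] rot [ 0.005 -0.01   0.009] n>=0.02 | pos [0.4657 0.1371 0.0609] tgt [0.4633 0.1406 0.0609] z [-0.122 -0.479 -0.869] t 37.35 F [ 0.2 -0.4 -5.7] w 0.0478 q [ 0.54  0.62  0.09  1.43 -0.36  2.43]
slide [ 0.033 -0.013  0.036] rot [ 0.005 -0.01   0.009] n>=0.05 | pos [0.4657 0.1371 0.0609] tgt [0.4633 0.1406 0.0489] z [-0.122 -0.479 -0.869] t 37.35 F [ 0.2 -0.4 -5.7] w 0.0478 q [ 0.54  0.62  0.09  1.43 -0.36  2.43]
slide [ 0.067 -0.013  0.095] rot [ 0.005 -0.01   0.009] n>=0.12 | pos [0.4657 0.1371 0.0609] tgt [0.4633 0.1406 0.0319] z [-0.122 -0.479 -0.869] t 37.35 F [ 0.2 -0.4 -5.7] w 0.0478 q [ 0.54  0.62  0.09  1.43 -0.36  2.43]
```

drive_tool(slide=[[0.01, -0.013, -0.006], [0.01, -0.013, -0.006], [0.016, -0.013, 0.005], [0.022, -0.013, 0.016], [0.028, -0.013, 0.026], [0.033, -0.013, 0.036], [0.033, -0.013, 0.036], [0.033, -0.013, 0.036]], rotation=[[0.005, -0.01, 0.009], [0.005, -0.01, 0.009], [0.005, -0.01, 0.009], [0.005, -0.01, 0.009], [0.005, -0.01, 0.009], [0.005, -0.01, 0.009], [0.005, -0.01, 0.009], [0.005, -0.01, 0.009]])

```text
clock: 38.35
eef_pos: [0.4632, 0.1404, 0.0488]
tool_rot: [0.766, 0.589, -0.204, 0.158]
ft_force: [0.1, 0.1, -5.3]
grip_width: 0.0477
grasp_force: 62.9
```

```bash
python3 - <<'E'
from h import *
g=np.load('g4.npz')
o=bot.get_obs();Tt=R.from_quat(o['tool_rot']).as_matrix();T0=Tt@g['R'].T;p0=o['eef_pos']-T0@g['p'];print(p0,T0[:,0])
snap('wrist','w11');P=pts(['w11'],[.38,.07,.036],[.56,.26,.12]);k=abs(sdf((P-p0)@T0))<.008;fit(P[k],p0,T0)
go(o['eef_pos']+np.array([0,0,-.016]),Tt)
E
```

```text
[0.46842697 0.16222369 0.0644603 ] [ 0.25851082  0.96599914 -0.00422054]
w11 42622 fit pos [0.4682 0.1619 0.0655] x [0.259 0.966 0.008] y [ 0.966 -0.259  0.003] z [ 0.005  0.007 -1.   ] med|d| 0.0003 26964
slide [ 0.032 -0.     0.056] rot [ 0. -0. -0.] n>=0.06 | pos [0.4632 0.1405 0.0489] tgt [0.4632 0.1404 0.0328] z [-0.126 -0.483 -0.867] t 38.4 F [-0.7  0.1 -4.5] w 0.0477 q [ 0.54  0.64  0.08  1.41 -0.36  2.45]
```

Aligned with the pocket centre (0.4682, 0.1619). Lower the last 16 mm.

drive_tool(slide=[[0.004, 0, 0.007], [0.008, 0, 0.015], [0.013, 0, 0.023], [0.018, 0, 0.031], [0.022, 0, 0.039], [0.026, 0, 0.045], [0.028, 0, 0.05], [0.03, 0, 0.052]], rotation=[[0, 0, 0], [0, 0, 0], [0, 0, 0], [0, 0, 0], [0, 0, 0], [0, 0, 0], [0, 0, 0], [0, 0, 0]])

```text
clock: 39.4
eef_pos: [0.4631, 0.1404, 0.0337]
tool_rot: [0.766, 0.589, -0.204, 0.158]
ft_force: [0.4, -0.1, -6.0]
grip_width: 0.0475
grasp_force: 62.9
```

```bash
python3 - <<'E'
from h import *
g=np.load('g4.npz')
o=bot.get_obs();Tt=R.from_quat(o['tool_rot']).as_matrix();T0=Tt@g['R'].T;p0=o['eef_pos']-T0@g['p'];print(p0,T0[:,0],o['ft_force'])
snap('wrist','w12');P=pts(['w12'],[.38,.07,.036],[.56,.26,.12]);k=abs(sdf((P-p0)@T0))<.008;fit(P[k],p0,T0)
go(o['eef_pos']+np.array([0,0,-.002]),Tt)
E
```

```text
[0.46841632 0.16222148 0.04932658] [ 0.25852921  0.96599413 -0.00424201] [ 0.36595144 -0.10888096 -6.01196768]
w12 42717 fit pos [0.468  0.1619 0.0504] x [0.258 0.966 0.009] y [ 0.966 -0.259  0.003] z [ 0.005  0.008 -1.   ] med|d| 0.0003 24696
slide [ 0.004 -0.     0.007] rot [ 0. -0.  0.] n>=0.01 | pos [0.4632 0.1405 0.0337] tgt [0.4631 0.1404 0.0317] z [-0.126 -0.483 -0.866] t 39.45 F [ 0.3 -1.  -5.9] w 0.0475 q [ 0.54  0.65  0.07  1.38 -0.36  2.45]
```

drive_tool(slide=[[0.001, 0, 0.002], [0.002, 0, 0.004], [0.003, 0, 0.005], [0.004, 0, 0.006], [0.004, 0, 0.007], [0.004, 0, 0.007], [0.004, 0, 0.007], [0.004, 0, 0.007]], rotation=[[0, 0, 0], [0, 0, 0], [0, 0, 0], [0, 0, 0], [0, 0, 0], [0, 0, 0], [0, 0, 0], [0, 0, 0]])

```text
clock: 40.45
eef_pos: [0.4635, 0.1407, 0.0326]
tool_rot: [0.766, 0.589, -0.204, 0.159]
ft_force: [-0.9, 2.3, 5.3]
grip_width: 0.0476
grasp_force: 64.0
```

drive_tool(slide=[[0, 0, 0], [0, 0, 0], [0, 0, 0], [0, 0, 0], [0, 0, -0.01], [0, 0, -0.05], [0, 0, -0.12], [0, 0, -0.2]], rotation=[[0, 0, 0], [0, 0, 0], [0, 0, 0], [0, 0, 0], [0, 0, 0], [0, 0, 0], [0, 0, 0], [0, 0, 0]], gripper=1)

```text
clock: 41.45
eef_pos: [0.4696, 0.1651, 0.0761]
tool_rot: [0.766, 0.589, -0.204, 0.158]
ft_force: [0.4, 0.5, 0.1]
grip_width: 0.0855
grasp_force: 0.0
```

```bash
python3 - <<'E'
from h import *
B=block([.4682,.1619,.048],np.radians(75),'seat')
snap('wrist','w13');P=pts(['w13'],[.38,.07,.036],[.56,.26,.12]);k=abs(sdf((P-B[0])@B[1]))<.008;fit(P[k],*B)
snap('scene','s7');P=pts(['s7'],[.38,.07,.036],[.56,.26,.12]);k=abs(sdf((P-B[0])@B[1]))<.008;fit(P[k],*B)
# tab: top points and distances along fixture x
e=np.array([np.cos(np.radians(75)),np.sin(np.radians(75))]);nrm=np.array([e[1],-e[0]])
for n in('s0','scene0','w13','s7'):
    try:c=load(n)
    except Exception:continue
    Q=cloud(c);im=c['image'].astype(int);m=(Q[...,2]>.0915)&(Q[...,2]<.099)&(np.hypot(Q[...,0]-.5,Q[...,1]-.275)<.04);q=Q[m][:,:2]-[.4682,.1619]
    if m.sum(): print(n,m.sum(),'tab x',np.percentile(q@e,[3,97]).round(4),'y',np.percentile(q@nrm,[3,97]).round(4))
tabx=.122
p=np.array([.4682,.1619])+e*(tabx+.05)
go([*p,.14],frame([*e,0],[0,0,-1]))
E
```

```text
w13 22183 fit pos [0.4682 0.1623 0.0494] x [ 0.256  0.967 -0.002] y [ 0.967 -0.256 -0.   ] z [-0.001 -0.002 -1.   ] med|d| 0.0003 14870
s7 1186 fit pos [0.4681 0.162  0.0479] x [0.251 0.968 0.006] y [ 0.968 -0.251  0.006] z [ 0.007  0.004 -1.   ] med|d| 0.0008 883
scene0 60 tab x [0.1026 0.131 ] y [-0.0068  0.0098]
w13 6692 tab x [0.1052 0.1325] y [-0.0073  0.0074]
s7 65 tab x [0.1028 0.1305] y [-0.0065  0.0094]
slide [ 0.455 -0.003 -0.549] rot [0.013 1.038 0.003] n>=1.04 | pos [0.4712 0.1665 0.0771] tgt [0.5127 0.328  0.14  ] z [-0.122 -0.481 -0.868] t 41.55 F [ 0.9 -0.1 -0.1] w 0.0853 q [ 0.57  0.64  0.18  1.51 -0.34  2.47]
```

Seated level in the pocket. Now clear the block and go beyond the tab.

drive_tool(slide=[[-0.04, 0, -0.12], [-0.09, 0, -0.24], [-0.1, 0, -0.4], [0.0, 0, -0.52], [0.1, 0, -0.6], [0.2, 0, -0.66], [0.3, 0, -0.7], [0.35, 0, -0.71]], rotation=[[0, 0.1, 0], [0, 0.22, 0], [0, 0.35, 0], [0, 0.5, 0], [0, 0.65, 0], [0, 0.8, 0], [0, 0.93, 0], [0.01, 1, 0]])

```text
clock: 42.55
eef_pos: [0.5114, 0.3241, 0.1849]
tool_rot: [0.793, 0.609, -0.009, 0.006]
ft_force: [-0.8, 0.1, -0.2]
grip_width: 0.0852
grasp_force: 0.0
```

```bash
python3 - <<'E'
from h import *
e=np.array([np.cos(np.radians(75)),np.sin(np.radians(75))])
for x,z in((.167,.13),(.167,.066)): go([*(np.array([.4682,.1619])+e*x),z],frame([*e,0],[0,0,-1]))
c=snap('wrist','w14');Q=cloud(c);nrm=np.array([e[1],-e[0]]);m=(Q[...,2]>.0915)&(Q[...,2]<.099)&(np.hypot(Q[...,0]-.5,Q[...,1]-.275)<.04);q=Q[m][:,:2]-[.4682,.1619]
if m.sum(): print(m.sum(),'tab x',np.percentile(q@e,[3,97]).round(4),'y',np.percentile(q@nrm,[3,97]).round(4))
E
```

```text
slide [0.001 0.002 0.22 ] rot [-0.005  0.043  0.002] n>=0.22 | pos [0.5114 0.3241 0.1849] tgt [0.5114 0.3232 0.13  ] z [-0.008 -0.02  -1.   ] t 42.55 F [-0.8  0.1 -0.2] w 0.0852 q [ 0.57  0.47  0.32  1.44 -0.01  2.4 ]
slide [0.007 0.002 0.476] rot [-0.005  0.043  0.002] n>=0.48 | pos [0.5114 0.3241 0.1849] tgt [0.5114 0.3232 0.066 ] z [-0.008 -0.02  -1.   ] t 42.55 F [-0.8  0.1 -0.2] w 0.0852 q [ 0.57  0.47  0.32  1.44 -0.01  2.4 ]
654 tab x [0.1047 0.1324] y [-0.0075  0.0073]
```

drive_tool(slide=[[0, 0, 0], [0, 0, 0], [0, 0.002, 0.05], [0.002, 0.002, 0.15], [0.004, 0.002, 0.25], [0.006, 0.002, 0.35], [0.007, 0.002, 0.43], [0.007, 0.002, 0.468]], rotation=[[0, 0.02, 0], [0, 0.043, 0], [0, 0.043, 0], [0, 0.043, 0], [0, 0.043, 0], [0, 0.043, 0], [0, 0.043, 0], [0, 0.043, 0]], gripper=0)

```text
clock: 43.6
eef_pos: [0.5102, 0.3217, 0.0661]
tool_rot: [0.793, 0.609, -0.003, -0.001]
ft_force: [0.5, 0.1, 0.0]
grip_width: 0.0002
grasp_force: 0.0
```

```bash
python3 - <<'E'
from h import *
e=np.array([np.cos(np.radians(75)),np.sin(np.radians(75))])
for x,z in((.143,.067),(.096,.067),(.092,.067)): go([*(np.array([.4682,.1619])+e*x),z],frame([*e,0],[0,0,-1]))
E
```

```text
slide [-0.089  0.003 -0.003] rot [-0.009  0.007  0.001] n>=0.09 | pos [0.5102 0.3217 0.0661] tgt [0.5052 0.3    0.067 ] z [-0.005 -0.002 -1.   ] t 43.6 F [0.5 0.1 0. ] w 0.0002 q [0.56 0.53 0.09 1.14 0.   2.39]
slide [-0.277  0.003 -0.003] rot [-0.009  0.007  0.001] n>=0.28 | pos [0.5102 0.3217 0.0661] tgt [0.493  0.2546 0.067 ] z [-0.005 -0.002 -1.   ] t 43.6 F [0.5 0.1 0. ] w 0.0002 q [0.56 0.53 0.09 1.14 0.   2.39]
slide [-0.293  0.003 -0.003] rot [-0.009  0.007  0.001] n>=0.29 | pos [0.5102 0.3217 0.0661] tgt [0.492  0.2508 0.067 ] z [-0.005 -0.002 -1.   ] t 43.6 F [0.5 0.1 0. ] w 0.0002 q [0.56 0.53 0.09 1.14 0.   2.39]
```

drive_tool(slide=[[-0.03, 0.003, 0], [-0.06, 0.003, 0], [-0.08, 0.003, 0], [-0.1, 0.003, 0], [-0.12, 0.003, 0], [-0.14, 0.003, 0], [-0.16, 0.003, 0], [-0.18, 0.003, 0]], rotation=[[0, 0, 0], [0, 0, 0], [0, 0, 0], [0, 0, 0], [0, 0, 0], [0, 0, 0], [0, 0, 0], [0, 0, 0]])

```text
clock: 44.6
eef_pos: [0.5004, 0.2787, 0.0682]
tool_rot: [0.793, 0.609, -0.001, -0.001]
ft_force: [0.1, -0.7, 0.1]
grip_width: 0.0002
grasp_force: 0.0
```

drive_tool(slide=[[-0.015, 0, 0], [-0.03, 0, 0], [-0.045, 0, 0], [-0.06, 0, 0], [-0.07, 0, 0], [-0.08, 0, 0], [-0.09, 0, 0], [-0.095, 0, 0]], rotation=[[0, 0, 0], [0, 0, 0], [0, 0, 0], [0, 0, 0], [0, 0, 0], [0, 0, 0], [0, 0, 0], [0, 0, 0]])

```text
clock: 45.6
eef_pos: [0.4944, 0.2559, 0.0683]
tool_rot: [0.793, 0.609, -0.001, -0.001]
ft_force: [0.0, 0.3, 0.0]
grip_width: 0.0
grasp_force: 0.0
```

```bash
python3 - <<'E'
from h import *
e=np.array([np.cos(np.radians(75)),np.sin(np.radians(75))])
o=bot.get_obs();print('x',(np.array(o['eef_pos'])[:2]-[.4682,.1619])@e,o['ft_force'],o['clock'])
E
```

```text
x 0.09758409321640117 [0.00084139 0.32443596 0.03034688] 45.6
```

```bash
python3 - <<'E'
from h import *
e=np.array([np.cos(np.radians(75)),np.sin(np.radians(75))]);nrm=np.array([e[1],-e[0]])
for f in('scene','side'):
    c=snap(f,f+'8');Q=cloud(c);im=c['image'].astype(int);d=Q[...,:2]-[.4682,.1619];s=d@e;t=d@nrm
    m=(Q[...,2]>.06)&(Q[...,2]<.099)&(abs(t)<.012)&(s>.02)&(s<.2);h=np.histogram(s[m],np.arange(.02,.2,.01))[0];print(f,h)
    b=(abs(Q[...,2]-.054)<.002)&(abs(t)<.02)&(s>0)&(s<.2);print(' bar x',np.percentile(s[b],[1,99]).round(3),b.sum())
im=cv2.imread('pics/scene8.png')[140:280,330:500];cv2.imwrite('pics/v8.png',cv2.resize(im,None,fx=4,fy=4,interpolation=2))
E
```

```text
scene [ 0  0  0  0  0  0  0  0 82 66 67 11  0  0  0  0  0]
 bar x [0.067 0.166] 277
side [ 0  0  0  0  0  0  0  7 49 12  2  0  0  0  0  0  0]
 bar x [0.064 0.168] 96
```

View pics/v8.png

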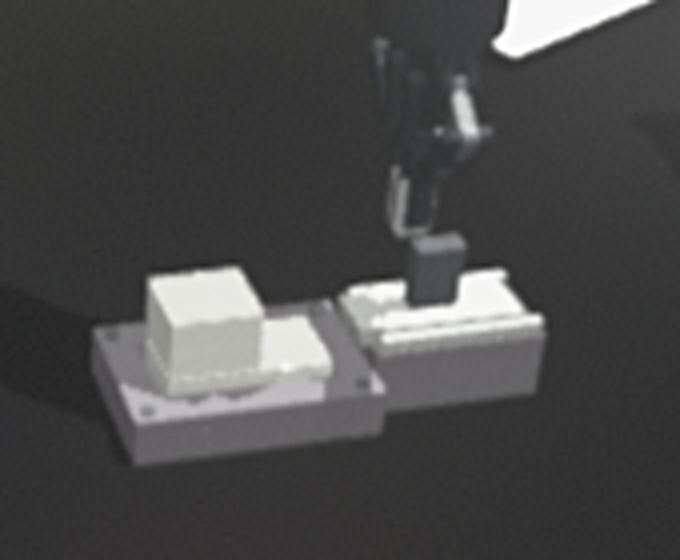

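```bash
python3 - <<'E'
from h import *
c=load('scene8');o=bot.get_obs();T=R.from_quat(o['tool_rot']).as_matrix();p=np.array(o['eef_pos'])
print('tcp crop px',(proj(c,[p,p-T[:,2]*.02,p-T[:,2]*.05])-[330,140])*4, T.round(3).tolist())
Q=cloud(c);
for u,v in((405,225),(400,200),(415,215),(438,242)): print((u,v),Q[140+v//4,330+u//4].round(3))
E
```

```text
tcp crop px [[399.42469315 284.22056531]
 [403.53832084 255.19307183]
 [409.86674096 210.53706817]] [[0.258, 0.966, -0.002], [0.966, -0.258, -0.001], [-0.001, -0.002, -1.0]]
(405, 225) [0.504 0.245 0.117]
(400, 200) [0.498 0.245 0.13 ]
(415, 215) [0.505 0.249 0.125]
(438, 242) [0.497 0.277 0.094]
```

```bash
python3 - <<'E'
from h import *
c=load('scene8');Q=cloud(c);o=bot.get_obs();p=np.array(o['eef_pos'])
# points within 35mm horizontally of tcp axis
m=(np.hypot(Q[...,0]-p[0],Q[...,1]-p[1])<.03)&(Q[...,2]>.058);q=Q[m];print('s8 lowest z above bar',np.sort(q[:,2])[:15].round(3),p)
for u in(395,400,405,410,415): print(u,[Q[140+v//4,330+u//4].round(3).tolist() for v in(220,232,240,250,270,285)])
for n,tp in(('s1',[.5531,-.1327,.1258]),('s2',[.551,-.1337,.1233])):
    c=load(n);Q=cloud(c);tp=np.array(tp);m=(np.hypot(Q[...,0]-tp[0],Q[...,1]-tp[1])<.04)&(Q[...,2]>.09);print(n,np.sort(Q[m][:,2])[:10].round(3))
E
```

```text
s8 lowest z above bar [0.058 0.058 0.059 0.059 0.059 0.059 0.059 0.06  0.06  0.06  0.06  0.061
 0.061 0.061 0.061] [0.4944073  0.25595682 0.06832601]
395 [[0.497, 0.242, 0.117], [0.352, 0.364, -0.001], [0.36, 0.359, -0.001], [0.371, 0.351, 0.0], [0.39, 0.337, -0.001], [0.468, 0.273, 0.049]]
400 [[0.499, 0.246, 0.117], [0.499, 0.247, 0.109], [0.364, 0.363, -0.0], [0.374, 0.355, 0.001], [0.392, 0.341, -0.001], [0.474, 0.274, 0.052]]
405 [[0.501, 0.247, 0.118], [0.497, 0.252, 0.106], [0.364, 0.366, -0.001], [0.374, 0.358, -0.0], [0.487, 0.264, 0.073], [0.494, 0.26, 0.067]]
410 [[0.507, 0.245, 0.121], [0.498, 0.253, 0.107], [0.488, 0.263, 0.094], [0.491, 0.261, 0.09], [0.494, 0.261, 0.078], [0.499, 0.258, 0.071]]
415 [[0.505, 0.249, 0.12], [0.361, 0.374, 0.002], [0.493, 0.262, 0.096], [0.497, 0.259, 0.094], [0.499, 0.26, 0.081], [1.277, -0.41, 0.698]]
s1 [0.164 0.165 0.165 0.165 0.165 0.166 0.166 0.167 0.167 0.168]
s2 [0.163 0.164 0.164 0.164 0.165 0.165 0.165 0.165 0.165 0.166]
```

Depth shows the shut fingertips end about 38 mm above the reported TCP (the same offset at the first slip), so they passed over the tab. I'll go back over it and push about 26 mm lower.

drive_tool(slide=[[0, 0, -0.05], [0.05, 0, -0.08], [0.13, 0, -0.08], [0.21, 0, -0.06], [0.27, 0, -0.04], [0.28, 0, 0.02], [0.28, 0, 0.08], [0.28, 0, 0.105]], rotation=[[0, 0, 0], [0, 0, 0], [0, 0, 0], [0, 0, 0], [0, 0, 0], [0, 0, 0], [0, 0, 0], [0, 0, 0]])

```text
clock: 46.7
eef_pos: [0.511, 0.3223, 0.0397]
tool_rot: [0.793, 0.609, -0.003, -0.001]
ft_force: [-0.6, -0.3, -0.1]
grip_width: 0.0003
grasp_force: 0.0
```

drive_tool(slide=[[-0.03, 0, 0], [-0.06, 0, 0], [-0.08, 0, 0], [-0.1, 0, 0], [-0.12, 0, 0], [-0.14, 0, 0], [-0.155, 0, 0], [-0.17, 0, 0]], rotation=[[0, 0, 0], [0, 0, 0], [0, 0, 0], [0, 0, 0], [0, 0, 0], [0, 0, 0], [0, 0, 0], [0, 0, 0]])

```text
clock: 47.7
eef_pos: [0.5018, 0.2827, 0.0424]
tool_rot: [0.793, 0.609, -0.001, -0.0]
ft_force: [1.2, 3.0, 2.1]
grip_width: -0.0002
grasp_force: 1.4
```

```bash
cat > ck.py <<'E'
from h import *
e=np.array([np.cos(np.radians(75)),np.sin(np.radians(75))]);nrm=np.array([e[1],-e[0]])
c=snap('scene','sk');Q=cloud(c);d=Q[...,:2]-[.4682,.1619];s=d@e;t=d@nrm
b=(abs(Q[...,2]-.054)<.002)&(abs(t)<.018)&(s>.008)&(s<.2);print('bar x',np.percentile(s[b],[1,99]).round(4),b.sum())
m=(abs(Q[...,2]-.095)<.003)&(abs(t)<.012)&(s>.02)&(s<.2);print('tabtop',np.percentile(s[m],[3,97]).round(4),m.sum())
o=bot.get_obs();print('tcp x',(np.array(o['eef_pos'])[:2]-[.4682,.1619])@e,o['eef_pos'],np.round(o['ft_force'],1),o['clock'])
B=block([.4682,.1619,.048],np.radians(75),'seat')
P=pts(['sk'],[.38,.07,.036],[.56,.26,.12]);k=abs(sdf((P-B[0])@B[1]))<.008;fit(P[k],*B)
E
python3 ck.py
```

```text
bar x [0.049 0.147] 262
tabtop [0.084  0.1187] 73
tcp x 0.1246922568251628 [0.50154496 0.28205617 0.04224714] [1.4 1.2 1.8] 47.75
sk 1284 fit pos [0.4683 0.162  0.048 ] x [0.26  0.965 0.007] y [ 0.965 -0.26   0.003] z [ 0.005  0.005 -1.   ] med|d| 0.0009 885
```

drive_tool(slide=[[-0.015, 0, 0], [-0.03, 0, 0], [-0.045, 0, 0], [-0.06, 0, 0], [-0.075, 0, 0], [-0.09, 0, 0], [-0.103, 0, 0], [-0.115, 0, 0]], rotation=[[0, 0, 0], [0, 0, 0], [0, 0, 0], [0, 0, 0], [0, 0, 0], [0, 0, 0], [0, 0, 0], [0, 0, 0]])

```text
clock: 48.75
eef_pos: [0.4941, 0.2546, 0.0421]
tool_rot: [0.793, 0.609, -0.001, -0.0]
ft_force: [1.9, 1.7, 1.7]
grip_width: -0.0002
grasp_force: 1.4
```

drive_tool(slide=[[-0.003, 0, 0], [-0.005, 0, 0], [-0.007, 0, 0], [-0.009, 0, 0], [-0.011, 0, 0], [-0.013, 0, 0], [-0.015, 0, 0], [-0.016, 0, 0]], rotation=[[0, 0, 0], [0, 0, 0], [0, 0, 0], [0, 0, 0], [0, 0, 0], [0, 0, 0], [0, 0, 0], [0, 0, 0]])

```text
clock: 49.75
eef_pos: [0.4933, 0.2525, 0.042]
tool_rot: [0.793, 0.609, -0.0, -0.002]
ft_force: [4.0, 5.9, -2.7]
grip_width: 0.0003
grasp_force: 3.5
```

```bash
python3 ck.py
```

```text
bar x [0.0181 0.1167] 247
tabtop [0.053  0.0929] 73
tcp x 0.09397859360060083 [0.49333813 0.25245806 0.04202401] [ 2.3  5.9 -1.4] 49.8
sk 1373 fit pos [0.4683 0.1621 0.0482] x [0.26  0.966 0.011] y [ 0.966 -0.26   0.01 ] z [ 0.013  0.008 -1.   ] med|d| 0.0009 792
```

drive_tool(slide=[[-0.001, 0, 0], [-0.002, 0, 0], [-0.003, 0, 0], [-0.004, 0, 0], [-0.005, 0, 0], [-0.006, 0, 0], [-0.006, 0, 0], [-0.006, 0, 0]], rotation=[[0, 0, 0], [0, 0, 0], [0, 0, 0], [0, 0, 0], [0, 0, 0], [0, 0, 0], [0, 0, 0], [0, 0, 0]])

```text
clock: 50.8
eef_pos: [0.4934, 0.2526, 0.0421]
tool_rot: [0.793, 0.61, 0.001, -0.002]
ft_force: [3.8, 9.1, -3.0]
grip_width: 0.0002
grasp_force: 5.1
```

At the stop: the force rises with no travel. Back off along +x, then up, clear of everything.

drive_tool(slide=[[0.03, 0, 0], [0.08, 0, 0], [0.12, 0, 0], [0.12, 0, -0.1], [0.12, 0, -0.25], [0.12, 0, -0.4], [0.12, 0, -0.5], [0.12, 0, -0.5]], rotation=[[0, 0, 0], [0, 0, 0], [0, 0, 0], [0, 0, 0], [0, 0, 0], [0, 0, 0], [0, 0, 0], [0, 0, 0]])

```text
clock: 51.8
eef_pos: [0.5021, 0.2796, 0.1694]
tool_rot: [0.793, 0.609, 0.001, -0.0]
ft_force: [0.8, -1.2, 0.1]
grip_width: -0.0002
grasp_force: 0.0
```

```bash
python3 ck.py; python3 - <<'E'
from h import *
B=block([.4682,.1619,.048],np.radians(75),'seat')
snap('wrist','w20');P=pts(['w20'],[.38,.07,.057],[.56,.26,.12]);k=abs(sdf((P-B[0])@B[1]))<.006;q=(P[k]-B[0])@B[1];top=q[q[:,2]<-.024];print('tall top plane fit',np.linalg.lstsq(np.c_[top[:,:2],np.ones(len(top))],top[:,2],rcond=None)[0])
E
```

```text
bar x [0.0174 0.1168] 260
tabtop [0.0524 0.0809] 58
tcp x 0.12160076731735178 [0.50109212 0.27897696 0.16750975] [ 0.3 -0.4 -1.3] 51.85
sk 1316 fit pos [0.4685 0.1619 0.0482] x [0.268 0.963 0.01 ] y [ 0.963 -0.268  0.01 ] z [ 0.012  0.007 -1.   ] med|d| 0.0008 805
w20 616 tall top plane fit [ 0.00090738  0.0116115  -0.03145784]
```

Seated flat, clamp closed (nose at about 18 mm), arm clear. Handing in.

```bash
python3 -c "
from workcell import bot
print(bot.job_done())"
```

```text
the job is handed in; nothing more can be done
None
```

I turned the block over and lowered it into the pocket, broad face down and thin end towards the clamp. The clamp bar is fully closed over the thin step (nose at about 18 mm), and I handed the job in at about 52 s. Early on, my first grasp slipped: it knocked the block into a leaning position on the bench, and I had to pick it up again. I did not recheck the bystanders at the end.

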